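# Sieve the washed nuts and start the drying timer

### The job

Take the sieve basket by its red grip and shake it, about level, from side to side over the blue tray until all five small nuts have dropped through into the tray and only the three large ones are left in the basket, then stand the basket with the large nuts flat on the dryer's grille, inside its rim, and let go. Then start the drying timer: bring it back flat against the yellow bench stop so that it cannot slide, press its green start button fully in and let it go, leaving the timer upright against the stop. Spill no nut and leave the valve, elbow, can and wrench where they are.

Things in the scene. Friction and masses are not known exactly. Their poses are not given: they have to be found in the camera images.
- basket: Loose square perforated steel basket, the sieve, 196 (x) x 190 mm outside, rim 55 mm high, open on top, about 0.4 kg empty. Origin: centre of the underside of its four 8 mm rubber feet. A rigid bail handle spans it along its x. Its nuts stay put while it is carried smoothly and level; they slide on the oily sheet (friction about 0.4) only when it is jerked sideways.
- basket_floor (a point): Centre of the top of the basket's sheet floor, 12 mm above the basket's origin. Twenty square holes, 21 x 22 mm, in four rows along the basket's x pass the small nuts, not the large. Between the rows solid strips 22 mm wide run along x, centred at y = -44, 0 and +44 mm; the nuts start on the strips at y = -44 and +44, and jerks along y, some a little askew, carry them over the holes.
- basket_grip (a point): Centre of the red hand grip on the basket's bail, 85 mm above the basket's origin, over its centre. A level bar along the basket's x, 110 mm long, 22 mm wide (along y), 24 mm high, to be pinched from above across its width.
- tray: Blue sheet-metal catch tray, fixed on the bench, 226 (x) x 284 (y) mm outside, walls 4 mm thick and 36 mm high, floor 4 mm thick; origin at the centre of its underside. The small nuts go in here.
- dryer: Grey warm-air parts dryer, fixed: a box 240 x 240 mm with a flat level grille on top, 65 mm above its origin (centre of its underside). A rim 6 mm thick stands 8 mm above the grille all round, leaving 228 x 228 mm inside: the basket stands in it when roughly square to it and centred within about 15 mm.
- timer: Loose white shop timer standing on the bench, about 0.2 kg, 80 mm wide (y), 96 mm high, facing its -x. Origin: centre of the underside of its foot, 52 mm deep (x -26 to +26 mm), 8 mm high. The slab above is 28 mm thick: front at x = -2, flat back at x = +26 mm. It slides easily and tips back if pushed high with nothing behind it. Above 55 mm front and back are plain, to be pinched from above.
- start_button (a joint): Travel of the timer's green mushroom start button, in m: 0 out, 0.005 fully in. A spring returns it; it needs about 2.5 N to start moving and 8 N to go fully in.
- button_face (a point): Centre of the outer face of the green start button (a mushroom cap 28 mm in diameter, 10 mm thick), 38 mm above the timer's underside, standing 20 mm proud of the front face, that is at x = -22 mm, y = 0 of the timer; pressed towards the timer's +x.
- stop: Bench stop: yellow steel angle bolted to the bench, upright plate 280 mm long (its y), 60 mm high. Origin: middle of the lower edge of its flat front face, which is the plane x = 0 of its frame and looks along its -x. The timer stands loose about 5 to 30 mm before it; with its back flat against it, the timer's origin is 26 mm before this face.
- small0: Small yellow zinc-plated hexagon nut, 17 mm across flats, 19.6 mm across corners, 8.5 mm thick, 12 g; origin at the centre of one of its flat faces (the underside at the start), z along its hole. It starts lying flat in the basket; any of the eight nuts may be at any of the eight spots.
- small1: Small yellow zinc-plated hexagon nut, 17 mm across flats, 19.6 mm across corners, 8.5 mm thick, 12 g; origin at the centre of one of its flat faces (the underside at the start), z along its hole. It starts lying flat in the basket; any of the eight nuts may be at any of the eight spots.
- small2: Small yellow zinc-plated hexagon nut, 17 mm across flats, 19.6 mm across corners, 8.5 mm thick, 12 g; origin at the centre of one of its flat faces (the underside at the start), z along its hole. It starts lying flat in the basket; any of the eight nuts may be at any of the eight spots.
- small3: Small yellow zinc-plated hexagon nut, 17 mm across flats, 19.6 mm across corners, 8.5 mm thick, 12 g; origin at the centre of one of its flat faces (the underside at the start), z along its hole. It starts lying flat in the basket; any of the eight nuts may be at any of the eight spots.
- small4: Small yellow zinc-plated hexagon nut, 17 mm across flats, 19.6 mm across corners, 8.5 mm thick, 12 g; origin at the centre of one of its flat faces (the underside at the start), z along its hole. It starts lying flat in the basket; any of the eight nuts may be at any of the eight spots.
- big0: Large grey steel hexagon nut, 30 mm across flats, 34.6 mm across corners, 18 mm thick, 66 g; origin at the centre of one of its flat faces (the underside at the start), z along its hole. It starts lying flat in the basket; any of the eight nuts may be at any of the eight spots.
- big1: Large grey steel hexagon nut, 30 mm across flats, 34.6 mm across corners, 18 mm thick, 66 g; origin at the centre of one of its flat faces (the underside at the start), z along its hole. It starts lying flat in the basket; any of the eight nuts may be at any of the eight spots.
- big2: Large grey steel hexagon nut, 30 mm across flats, 34.6 mm across corners, 18 mm thick, 66 g; origin at the centre of one of its flat faces (the underside at the start), z along its hole. It starts lying flat in the basket; any of the eight nuts may be at any of the eight spots.
- ball_valve: Bystander, loose: brass ball valve with a red lever, about 70 x 40 mm, 54 mm high, origin at the middle of its underside. Leave it alone.
- elbow: Bystander, loose: black iron pipe elbow, two 52 mm legs along its x and y, 42 mm high, origin under the bend. Leave it alone.
- paste_can: Bystander, loose: can of jointing paste, 72 mm diameter, 85 mm high, origin at the centre of its underside. Leave it alone.
- wrench: Bystander, loose: open-ended wrench, 150 mm long, lying on the bench. Leave it alone.

How it is judged:
By the outcome, as a careful person would: the job done as asked, in the order asked, and still so for the second after the job is handed in, with the robot touching nothing.
It also fails if it takes over 72 s, if anything falls off the work surface, if the arm or the gripper's body presses on something with over 40 N, if the wrist force passes 120 N, or if a joint passes its speed limit or range.

### The arm

A 6-joint arm with a two-finger parallel gripper is mounted at the origin on the work surface. World frame = base frame: x ahead of the robot, y to its left, z up, the work surface at z = 0. Lengths are in mm, angles in rad, forces in N, time in s.
With the tool pointing down it reaches from about 300 to 775 mm from the base axis. Payload 14.6 kg.
Tool frame: the origin (TCP) lies between the finger pads; the fingertips stand 8 mm ahead of it and the grasp point (between the pads) lies 11 mm behind it; x points along the fingers, y is the direction in which the jaws open and shut, and the axes are right-handed (so a half turn about x gives the same grasp; the last joint's range is limited). The gripper opens to 94 mm and grips with 3 to 60 N. Pads are 16 mm wide; open, the fingers measure 119 mm over their backs; the gripper's body (75 mm by 177 mm) begins 78 mm behind the grasp point.
Start: joints at [1.167, 0.3, 1.521, -0, 1.321, -0.067], TCP at [181.755, 519.09, 213.446] pointing down, gripper open.
Joint ranges: [-3.03, 3.03], [-0.79, 2.21], [0.23, 2.52], [-1.04, 4.18], [0, 3.07], [-2.55, 2.55]. Speed limits (rad/s): [2.22, 2.22, 2.57, 3.14, 3.14, 3.14].

### API

Orientations are given as [roll, pitch, yaw] about the fixed x, y, z axes, in that order (R = Rz(yaw) Ry(pitch) Rx(roll)).
In Python, from cell import telemetry, camera, calibration, order gives the robot as it stands.
- The arm moves only by the shell command python3 -m handwheel 'ROWS' [FORCE]. ROWS is JSON, a list of rows, each a list of 7 numbers: the turn, a rotation vector about the tool's x, y, z as a fraction of full scale, then the shift along the tool's x, y, z as a fraction of full scale, then the opening, from 0 (shut) to 1 (fully open). A call has 1 to 12 rows; each row is the pose to reach, as a shift and turn from the pose measured when the call began, along the tool's axes at that moment, turning the shorter way round; what a row does not reach only later rows make up. Full scale, the value 1, is 300 mm for a shift and pi rad for a turn. A row lasts 1/8 s, in which the tool goes at most 62.5 mm and 10.7 degrees, less where a joint would pass 70% of its speed; a pose out of reach is approached as far as the arm can. A call with a number of a shift or a turn outside -1 to 1 is refused whole. A call with a gripper value outside its range is refused whole. The fingers move at their own pace and stop on an object; FORCE is the grip in N (left out, the last holds). Time passes only in rows, so rows that repeat a pose let the fingers close. It gives the time, the measured TCP pose, the force and the opening at its end, in the units of the state.
- telemetry.read_state(): the state, without advancing time (a new reading comes with each control period).
- camera(name): name is "side" or "top"; returns the picture (480x640x3 uint8, red, green, blue); there is no depth.
- calibration(name): a dict with "fov_y" (degrees; the focal length in pixels is half the picture's height over the tangent of half this angle, whatever the lens; pixels are square), "cx", "cy" (the principal point, pixels), "k1" (the pictures are not rectified: a ray, as slopes to the right and down, at radius r is drawn at 1 + k1 r^2 times it, then the intrinsics apply), "position" and "attitude" of the camera in the world. Camera axes: x right, y down, z forward; pixel columns grow to the right and rows downward; lengths in mm; the calibration is good to about 2 mm. A picture is of the moment at which its call begins. calibration takes no time and is no camera call.
- order.sign_off(): hands the job in, once; it reports no verdict.
The state is a dict: "clock": time; "joints": joint angles; "qd": joint speeds; "effort": joint torques, N m; "eef_pos": TCP position; "eef_rot": TCP orientation; "wrist_force": force on the tool from outside, world axes, zero at the start; "moment": the same for the moment, N m; "finger_gap": finger opening in mm.
Only numpy, scipy, OpenCV 4.12 (cv2) and the standard library are available. Lean on these libraries where they do the work, as an engineer would, in place of code of your own. Each camera call takes 0.05 s, during which the arm holds its last target.

## Working session

There is one attempt and no reset: what is moved stays moved. The work goes in short steps, Python scripts to look and compute and a shell command to move; the robot and the scene stay as the last step left them, time stands still between calls to the robot, and variables do not carry over. Pictures are saved under pics/ and viewed, and the job is handed in when it is done.

```bash
mkdir -p pics; ls
python3 - <<'E'
from cell import telemetry, camera, calibration
import cv2
for n in("side","top"):
    print(n,calibration(n)); cv2.imwrite(f"pics/{n}0.png",camera(n)[:,:,::-1])
print(telemetry.read_state())
E
```

```text
pics
side {'fov_y': 56.30575637541017, 'cx': 325.52630617151016, 'cy': 236.66288149137756, 'k1': -0.08055784331960296, 'position': array([  82.887258  , -994.82617408,  691.51138131]), 'attitude': array([-2.09034443, -0.01649514, -0.43382417])}
top {'fov_y': 53.81218872107615, 'cx': 322.4572737964874, 'cy': 241.7037388369179, 'k1': 0.019723082436927948, 'position': array([ 385.27316273,  -12.89929824, 1162.52267624]), 'attitude': array([-2.99519372,  0.00926533, -1.5754988 ])}
{'clock': 0.1, 'joints': array([ 1.16739204e+00,  3.00389045e-01,  1.52145081e+00,  3.88258035e-05,
        1.32072723e+00, -6.66126282e-02]), 'qd': array([ 0.00111327, -0.00201819, -0.00121674, -0.00121137, -0.00030512,
        0.00019198]), 'effort': array([ 2.08671430e-03, -5.32648766e+01, -3.53277862e+01,  7.09647755e-02,
        2.35229154e-02, -9.40340601e-05]), 'eef_pos': array([181.67232928, 518.91100906, 212.98645183]), 'eef_rot': array([-1.67598554,  1.56982117, -2.01278682]), 'wrist_force': array([-0.34319675, -0.17201158,  0.05738878]), 'moment': array([ 0.0496741 , -0.00552967,  0.01615737]), 'finger_gap': 93.49840690078511}
```

View pics/side0.png

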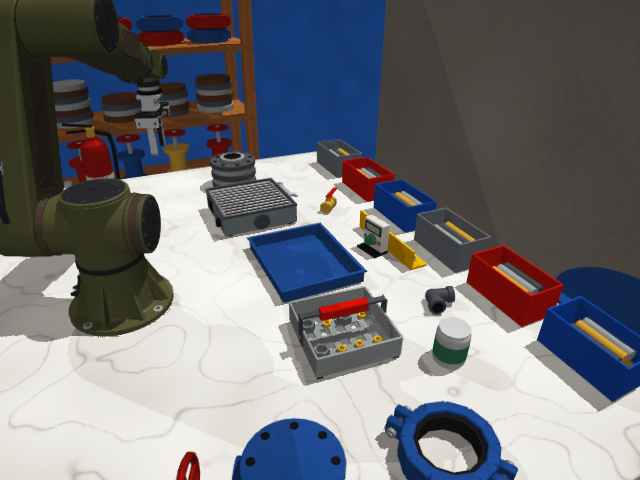

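View pics/top0.png

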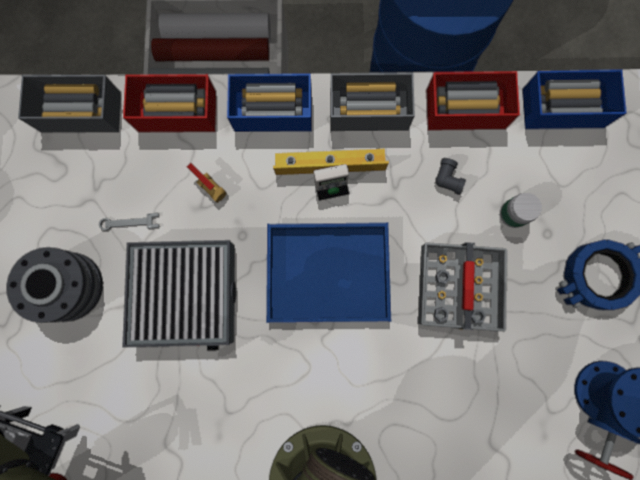

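Side and top views are clear. In the top view the basket is at about (463,287), the tray at (328,274), the dryer at (180,293), and the timer at (332,183) in front of the stop. I'll measure these by zooming in and back-projecting.

```bash
cat > h.py <<'E'
import numpy as np, cv2
from scipy.spatial.transform import Rotation as Ro
from cell import telemetry, camera, calibration
def cam(n):
    c=calibration(n); f=240/np.tan(np.radians(c['fov_y']/2)); R=Ro.from_euler('xyz',c['attitude']).as_matrix()
    return c,f,R
def proj(n,P):
    c,f,R=cam(n); p=(np.atleast_2d(P)-c['position'])@R; s=p[:,:2]/p[:,2:]; s=s*(1+c['k1']*(s**2).sum(1,keepdims=True))
    return s*f+[c['cx'],c['cy']]
def ray(n,uv):
    c,f,R=cam(n); d=(np.atleast_2d(uv)-[c['cx'],c['cy']])/f; s=d.copy()
    for _ in range(20): s=d/(1+c['k1']*(s**2).sum(1,keepdims=True))
    return c['position'],np.c_[s,np.ones(len(s))]@R.T
def at(n,uv,z):
    o,d=ray(n,uv); return o+d*((z-o[2])/d[:,2:])
def crop(img,u0,v0,u1,v1,k,fn):
    cv2.imwrite(fn,cv2.resize(img[v0:v1,u0:u1,::-1],None,fx=k,fy=k,interpolation=cv2.INTER_CUBIC))
def save(n,fn,box=None,k=1):
    im=camera(n); 
    crop(im,*(box or (0,0,640,480)),k,fn); return im
def Tm():
    s=telemetry.read_state(); return s,Ro.from_euler('xyz',s['eef_rot']).as_matrix()
def delta(pos=None,R=None,n=4):
    "fractions for target TCP pos / rotation"
    s,R0=Tm(); sh=R0.T@(np.array(pos)-s['eef_pos'])/300 if pos is not None else np.zeros(3)
    rv=Ro.from_matrix(R0.T@R).as_rotvec()/np.pi if R is not None else np.zeros(3)
    return np.round(np.r_[rv,sh],n)
def down(yaw):
    "tool x down, tool y at angle yaw in world xy"
    x=np.array([0,0,-1.]);y=np.array([np.cos(yaw),np.sin(yaw),0]);return np.c_[x,y,np.cross(x,y)]
E
python3 - <<'E'
from h import *
im=cv2.imread('pics/top0.png')[:,:,::-1]
crop(im,400,230,520,350,5,'pics/c1.png');crop(im,260,140,400,230,5,'pics/c2.png')
crop(im,110,220,400,350,2.7,'pics/c3.png')
im=cv2.imread('pics/side0.png')[:,:,::-1]
crop(im,280,280,410,385,6,'pics/c4.png');crop(im,340,195,440,275,7,'pics/c5.png')
s,R=Tm();print(R)
E
```

```text
[[-4.17111668e-04  3.30469586e-01  9.43816549e-01]
 [-8.81443178e-04  9.43816143e-01 -3.30469833e-01]
 [-9.99999525e-01 -9.69763482e-04 -1.02386564e-04]]
```

View pics/c1.png

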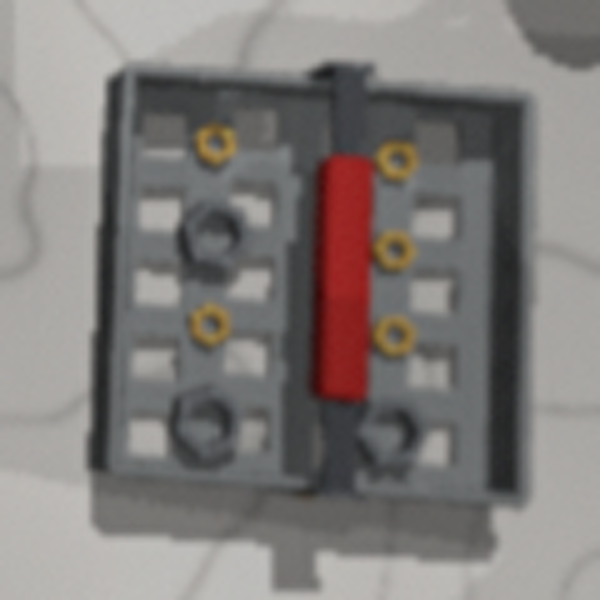

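View pics/c2.png

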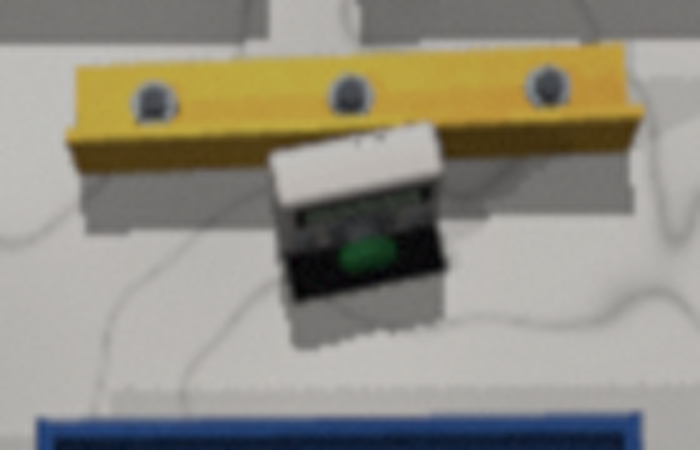

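View pics/c3.png

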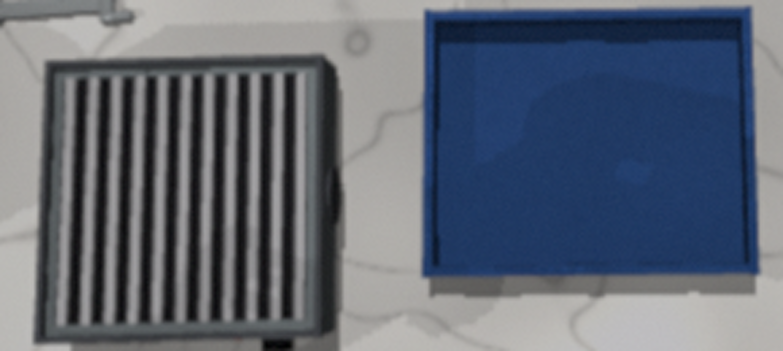

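View pics/c4.png

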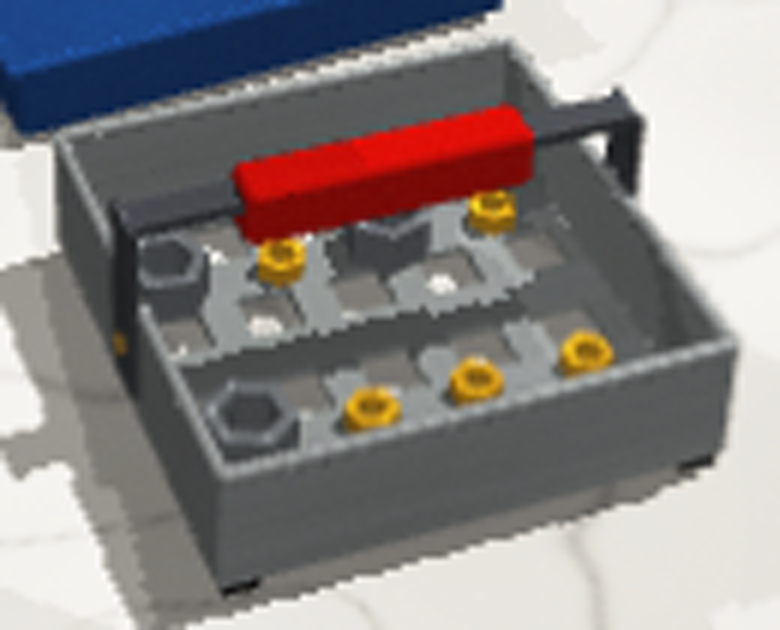

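View pics/c5.png

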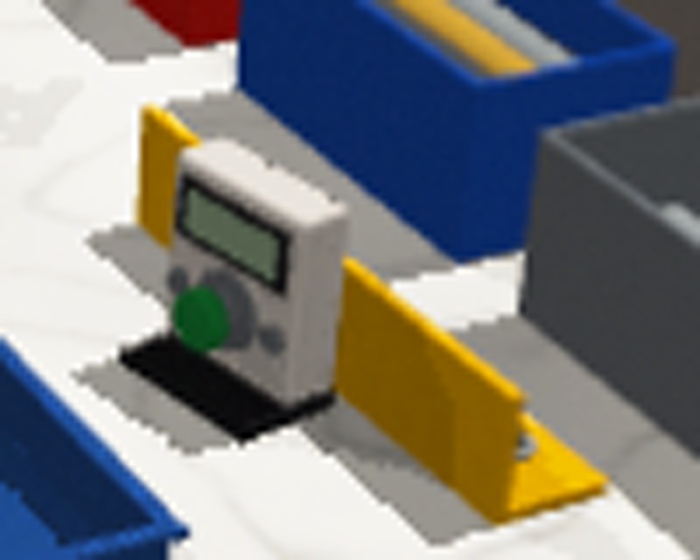

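```bash
cat > fit.py <<'E'
from h import *
from scipy.optimize import least_squares
def full(pts,off,k): return (np.array(pts,float)+.5)/k-.5+np.array(off)
def fit(obs,x0,free=(0,1,3)):
    x0=np.array(x0,float)
    def pose(p):
        q=x0.copy(); q[list(free)]=p; return q
    def res(p):
        x,y,z,a=pose(p); R=Ro.from_euler('z',a).as_matrix(); r=[]
        for n,L,uv in obs: r.append(proj(n,np.array(L,float)@R.T+[x,y,z])-uv)
        return np.concatenate(r).ravel()
    s=least_squares(res,x0[list(free)],x_scale=[100 if i<3 else 1 for i in free],loss='soft_l1'); 
    return pose(s.x),np.round(res(s.x).reshape(-1,2),1).tolist()
E
python3 - <<'E'
from fit import *
L=[[98,95,55],[98,-95,55],[-98,-95,55],[-98,95,55]]
T=full([(130,73),(535,92),(524,503),(106,474)],(400,230),5)
S=full([(60,135),(510,42),(738,345),(222,470)],(280,280),6)
# side view: left=?
LS=[[-98,95,55],[98,95,55],[98,-95,55],[-98,-95,55]]
G=[[55,11,97],[55,-11,97],[-55,-11,97],[-55,11,97]]
GT=full([(331,156),(371,158),(367,401),(337,400)],(400,230),5)
for o in ([("top",L,T)],[("side",LS,S)],[("top",G[:3],GT[:3])],[("top",L,T),("side",LS,S),("top",G[1:3],GT[1:3])]):
    print("basket",*fit(o,[380,-290,0,0]))
L=[[113,142,36],[113,-142,36],[-113,-142,36],[-113,142,36]]
T=full([(425,10),(750,8),(757,273),(423,275)],(110,220),2.7)
print("tray",*fit([("top",L,T)],[380,0,0,0]))
L=[[120,120,73],[120,-120,73],[-120,-120,73],[-120,120,73]]
T=full([(46,63),(322,57),(326,331),(37,340)],(110,220),2.7)
print("dryer",*fit([("top",L,T)],[380,330,0,0]))
L=[[0,140,60],[0,-140,60],[0,140,0],[0,-140,0]]
T=full([(67,135),(641,112),(82,172),(634,150)],(260,140),5)
Ls=[[0,140,60],[0,-140,60],[0,-140,0]]
S=full([(140,107),(527,402),(500,520)],(340,195),7)
for o in ([("top",L[:2],T[:2])],[("side",Ls,S)],[("top",L[:2],T[:2]),("side",Ls,S)]):print("stop",*fit(o,[620,0,0,0]))
L=[[26,40,96],[26,-40,96],[-2,-40,96],[-2,40,96],[-26,-40,8],[-26,40,8]]
T=full([(270,152),(436,123),(443,176),(280,208),(446,268),(295,299)],(260,140),5)
Ls=[[-2,-40,96],[-26,40,8],[-26,-40,8],[-22,0,38]]
S=full([(290,220),(122,353),(245,433),(201,318)],(340,195),7)
for o in ([("top",L,T)],[("side",Ls,S)],[("top",L,T),("side",Ls,S)]):print("timer",*fit(o,[580,0,0,0]))
E
```

```text
basket [ 4.43083270e+02 -3.32384576e+02  0.00000000e+00 -8.70706988e-02] [[-0.3, -3.3], [-0.0, -0.6], [0.0, 1.9], [0.2, 0.6]]
basket [ 4.45717685e+02 -3.29786081e+02  0.00000000e+00 -7.84260691e-02] [[-1.7, -0.1], [1.6, -1.2], [1.9, -0.9], [-1.2, 1.4]]
basket [ 4.42281799e+02 -3.30758142e+02  0.00000000e+00 -8.51945073e-02] [[-1.0, -0.5], [0.9, -0.1], [0.0, 0.5]]
basket [ 4.43456018e+02 -3.31139901e+02  0.00000000e+00 -8.21817965e-02] [[-1.0, -3.2], [-0.8, -0.9], [-0.3, 1.6], [-0.1, 0.6], [-2.3, 0.3], [1.2, -0.6], [1.3, 0.0], [-2.2, 2.2], [0.9, -0.6], [0.3, -0.0]]
tray [ 4.79075011e+02 -1.53842006e+01  0.00000000e+00  1.42446638e-03] [[1.6, 2.1], [-1.4, 2.0], [-1.5, -1.4], [1.3, -1.4]]
dryer [4.31855764e+02 3.29620349e+02 0.00000000e+00 3.09407428e-02] [[-0.3, -1.0], [0.5, -2.6], [-0.3, 0.9], [0.1, 1.7]]
stop [ 7.36543206e+02 -2.34165643e+01  0.00000000e+00  3.36348747e-02] [[-0.6, 0.0], [0.6, -0.0]]
stop [ 7.36116483e+02 -2.41103862e+01  0.00000000e+00  5.71570722e-02] [[0.0, 0.0], [-0.7, -0.8], [0.7, 0.7]]
stop [ 7.36675537e+02 -2.36971506e+01  0.00000000e+00  4.23592446e-02] [[-0.5, 0.4], [0.7, -0.6], [0.7, -0.2], [-1.2, -0.7], [0.2, 0.8]]
timer [ 6.94187739e+02 -2.68885383e+01  0.00000000e+00  1.86872346e-01] [[-0.5, -0.3], [-0.0, -0.9], [0.9, -0.1], [-0.2, -0.0], [0.6, 0.7], [-0.6, 0.5]]
timer [ 6.96011930e+02 -2.71295240e+01  0.00000000e+00  1.87187233e-01] [[2.2, 0.7], [-0.1, -0.9], [-0.1, -0.5], [-1.1, 0.6]]
timer [ 6.94568807e+02 -2.70435551e+01  0.00000000e+00  1.90860957e-01] [[-0.5, -0.3], [-0.0, -1.1], [1.0, -0.3], [-0.1, -0.1], [0.7, 0.5], [-0.5, 0.4], [1.8, 0.8], [-0.6, -0.8], [-0.5, -0.4], [-1.5, 0.7]]
```

```bash
python3 -m handwheel '[[-0.08,0,0,0,-0.8,0.59,1],[-0.08,0,0,0,-0.8,0.59,1],[-0.08,0,0,0,-0.8,0.59,1],[-0.08,0,0,0,-0.8,0.59,1],[-0.08,0,0,0,-0.8,0.59,1],[-0.08,0,0,0,-0.8,0.59,1]]' 60; python3 -c "
from h import *
print(delta([443,-331,150],down(np.pi/2-.084)),telemetry.read_state()['joints'])"
```

```text
clock: 0.85
eef_pos: [270.0, 231.9, 213.3]
eef_rot: [-1.249, 1.57, -1.339]
wrist_force: [-0.5, 0.7, -0.5]
finger_gap: 93.8
[-1.7000e-03  1.0000e-04  2.0000e-04  2.1250e-01 -1.8172e+00  7.4200e-01] [ 6.07161682e-01 -1.51425706e-01  2.00609657e+00 -7.27496286e-04
  1.28719703e+00 -8.73939140e-01]
```

```bash
python3 -m handwheel '[[0,0,0,0,-0.95,0.4,1],[0,0,0,0,-0.95,0.4,1],[0,0,0,0,-0.95,0.4,1],[0,0,0,0,-0.95,0.4,1],[0,0,0,0,-0.95,0.4,1],[0,0,0,0,-0.95,0.4,1]]' 60; python3 -c "
from h import *
print(delta([443,-331,150],down(np.pi/2-.084)),telemetry.read_state()['joints'])"
```

```text
clock: 1.6
eef_pos: [364.7, -65.2, 213.1]
eef_rot: [-2.411, 1.57, -2.506]
wrist_force: [-0.5, 0.4, -0.7]
finger_gap: 94.0
[-3.400e-03 -2.000e-04  2.000e-04  2.108e-01 -8.573e-01  3.437e-01] [-2.75180879e-01 -1.14256552e-01  1.97433045e+00 -8.61192534e-04
  1.28215925e+00 -1.75100882e+00]
```

```bash
python3 -m handwheel '[[0,0,0,0.1,-0.857,0.344,1],[0,0,0,0.2,-0.857,0.344,1],[0,0,0,0.2,-0.857,0.344,1],[0,0,0,0.2,-0.857,0.344,1],[0,0,0,0.2,-0.857,0.344,1],[0,0,0,0.2,-0.857,0.344,1],[0,0,0,0.2,-0.857,0.344,1]]' 60; python3 -c "
from h import *
save('side','pics/s1.png',(230,180,430,400),2.7)
save('top','pics/t1.png',(380,210,540,370),3.7)
print(delta([443,-331,74],down(np.pi/2-.084)),telemetry.read_state()['joints'])"
```

```text
clock: 2.48
eef_pos: [443.7, -329.2, 153.2]
eef_rot: [-3.027, 1.57, -3.12]
wrist_force: [-0.4, 0.0, 0.3]
finger_gap: 93.8
[-2.90e-03 -1.00e-04  3.00e-04  2.66e-01 -5.10e-03 -1.50e-03] [-7.04623813e-01  3.60709321e-01  1.58434779e+00 -9.89005330e-04
  1.19620296e+00 -2.18202241e+00]
```

View pics/s1.png

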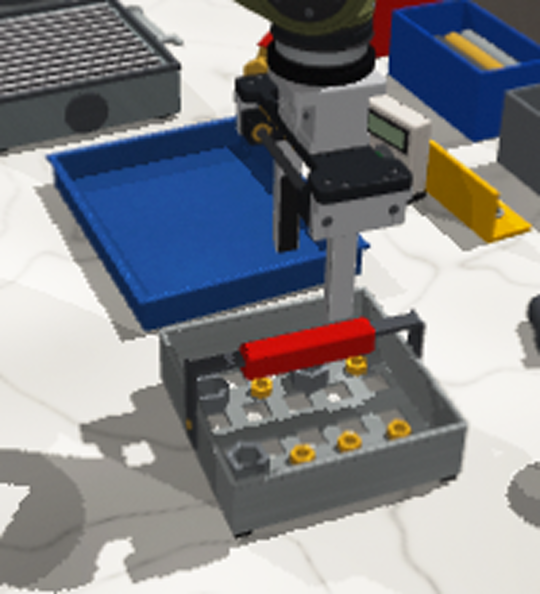

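View pics/t1.png

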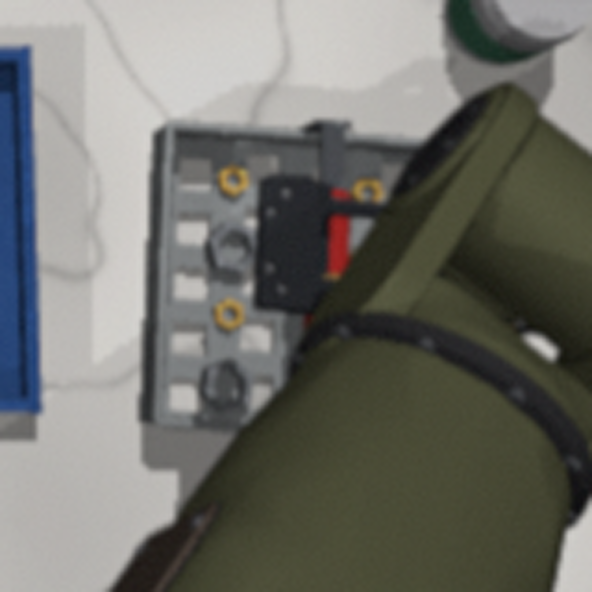

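The gripper is over the grip, with one finger on each side of the red bar. Next I'll descend and close.

```bash
python3 -m handwheel '[[-0.003,0,0,0.12,-0.005,0,1],[-0.003,0,0,0.22,-0.005,0,1],[-0.003,0,0,0.265,-0.005,0,1],[-0.003,0,0,0.265,-0.005,0,1],[-0.003,0,0,0.265,-0.005,0,0.5],[-0.003,0,0,0.265,-0.005,0,0.2],[-0.003,0,0,0.265,-0.005,0,0],[-0.003,0,0,0.265,-0.005,0,0],[-0.003,0,0,0.265,-0.005,0,0],[-0.003,0,0,0.265,-0.005,0,0]]' 60
```

```text
clock: 3.82
eef_pos: [443.4, -331.0, 74.3]
eef_rot: [-1.951, 1.57, -2.035]
wrist_force: [0.5, -0.0, -0.2]
finger_gap: 37.3
```

```bash
python3 -m handwheel '[[0,0,0,0,0,0,0],[0,0,0,0,0,0,0],[0,0,0,0,0,0,0],[0,0,0,0,0,0,0]]' 60;  python3 -m handwheel '[[0,0,0,-0.01,0,0,0],[0,0,0,-0.03,0,0,0],[0,0,0,-0.06,0,0,0],[0,0,0,-0.09,0,0,0],[0,0,0,-0.12,0,0,0],[0,0,0,-0.14,0,0,0],[0,0,0,-0.15,0,0,0],[0,0,0,-0.15,0,0,0]]' 60; python3 -c "
from h import *
save('side','pics/s2.png',(230,180,430,400),2.7)
print(delta([479,-15,130],down(np.pi/2)),telemetry.read_state()['joints'])"
```

```text
clock: 4.32
eef_pos: [443.4, -331.1, 74.3]
eef_rot: [-1.891, 1.57, -1.975]
wrist_force: [-0.4, -0.8, -0.5]
finger_gap: 21.4
clock: 5.32
eef_pos: [443.4, -331.0, 119.3]
eef_rot: [-1.817, 1.57, -1.9]
wrist_force: [-0.7, 0.2, -6.3]
finger_gap: 21.6
[-2.6600e-02 -2.0000e-04  3.0000e-04 -3.7300e-02  1.0594e+00  3.0300e-02] [-7.06963046e-01  4.01940408e-01  1.61469467e+00 -1.09765286e-03
  1.12489681e+00 -2.19365155e+00]
```

View pics/s2.png

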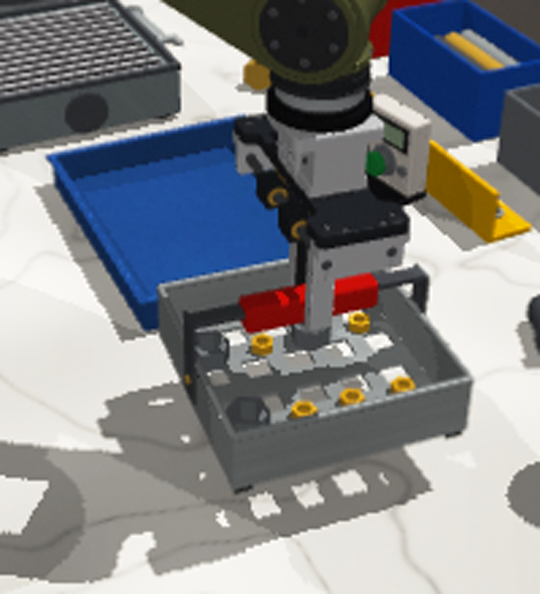

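```bash
python3 -m handwheel '[[0,0,0,-0.005,0.01,0,0],[-0.002,0,0,-0.01,0.04,0,0],[-0.005,0,0,-0.02,0.09,0,0],[-0.008,0,0,-0.03,0.16,0,0],[-0.012,0,0,-0.035,0.24,0,0],[-0.015,0,0,-0.037,0.32,0.01,0],[-0.018,0,0,-0.037,0.4,0.012,0],[-0.021,0,0,-0.037,0.47,0.015,0],[-0.024,0,0,-0.037,0.52,0.015,0],[-0.026,0,0,-0.037,0.55,0.015,0],[-0.026,0,0,-0.037,0.56,0.015,0],[-0.026,0,0,-0.037,0.56,0.015,0]]' 60; python3 -c "
from h import *
print(delta([479,-15,130],down(np.pi/2)),telemetry.read_state()['joints'])"
```

```text
clock: 6.88
eef_pos: [461.9, -164.1, 130.0]
eef_rot: [-2.2, 1.57, -2.202]
wrist_force: [-0.7, -0.1, -6.3]
finger_gap: 21.8
[-7.00e-04 -2.00e-04  3.00e-04 -4.00e-04  4.97e-01  5.60e-02] [-4.15516933e-01  2.57785650e-01  1.78191775e+00 -1.16883498e-03
  1.10211817e+00 -1.98363147e+00]
```

```bash
python3 -m handwheel '[[0,0,0,0,0.01,0,0],[0,0,0,0,0.04,0,0],[0,0,0,0,0.09,0.01,0],[0,0,0,0,0.15,0.02,0],[0,0,0,0,0.22,0.03,0],[0,0,0,0,0.29,0.04,0],[0,0,0,0,0.36,0.05,0],[0,0,0,0,0.42,0.055,0],[0,0,0,0,0.465,0.056,0],[0,0,0,0,0.49,0.056,0],[0,0,0,0,0.497,0.056,0],[0,0,0,0,0.497,0.056,0]]' 60; python3 -c "
from h import *
save('side','pics/s3.png',(210,150,410,350),2.9)
print(delta([479,-15,130],down(np.pi/2)),telemetry.read_state()['joints'])"
```

```text
clock: 8.38
eef_pos: [479.0, -15.2, 129.9]
eef_rot: [-2.144, 1.57, -2.147]
wrist_force: [-0.1, 0.5, -6.1]
finger_gap: 21.6
[-0.0008 -0.0002  0.0003 -0.0004  0.0011  0.0001] [-1.07874035e-01  2.35180368e-01  1.81107890e+00 -1.14174282e-03
  1.09589824e+00 -1.67562482e+00]
```

View pics/s3.png

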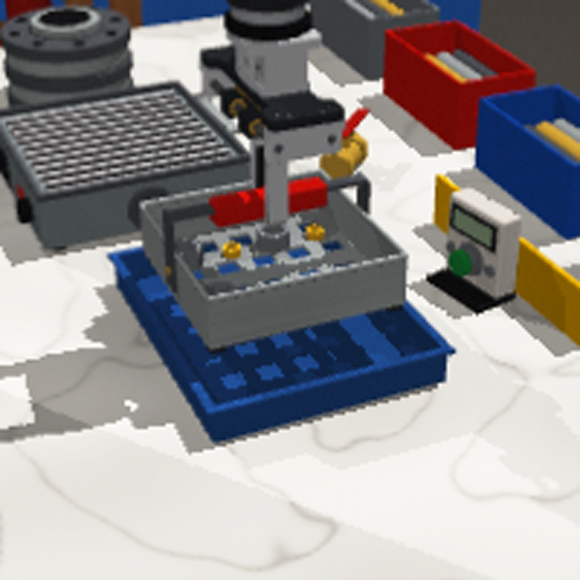

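```bash
python3 -m handwheel '[[0,0,0,0.01,0,0,0],[0,0,0,0.022,0,0,0],[0,0,0,0.022,0.07,0,0],[0,0,0,0.022,-0.07,0,0],[0,0,0,0.022,0.07,0,0],[0,0,0,0.022,-0.07,0,0],[0,0,0,0.022,0.07,0.01,0],[0,0,0,0.022,-0.07,-0.01,0],[0,0,0,0.022,0.07,0.01,0],[0,0,0,0.022,-0.07,0,0],[0,0,0,0.022,0,0,0],[0,0,0,0.022,0,0,0]]' 60; python3 -c "
from h import *
save('side','pics/s4.png',(210,150,410,350),2.9)
save('top','pics/t4.png',(240,200,420,350),3.3)
print(delta([479,-15,123],down(np.pi/2)),telemetry.read_state()['joints'])"
```

```text
clock: 9.93
eef_pos: [478.9, -15.0, 123.1]
eef_rot: [-2.437, 1.57, -2.439]
wrist_force: [-0.1, -0.2, -5.5]
finger_gap: 21.3
[-0.0006 -0.0002  0.0003  0.0006  0.0016  0.    ] [-1.08091343e-01  2.44321851e-01  1.81725556e+00 -1.31234609e-03
  1.08059912e+00 -1.67633504e+00]
```

View pics/s4.png

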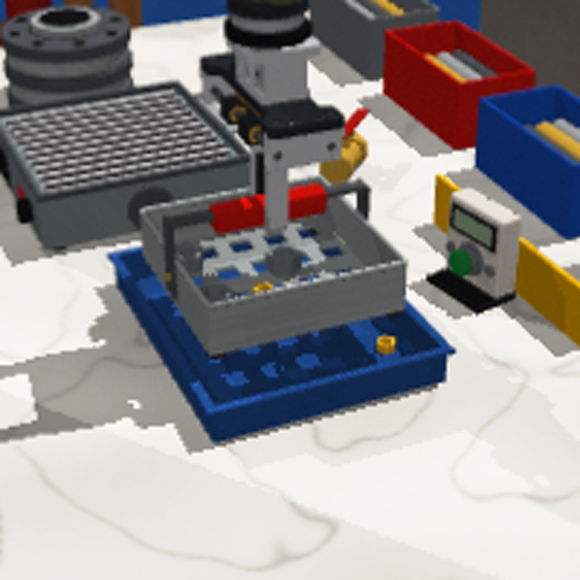

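View pics/t4.png

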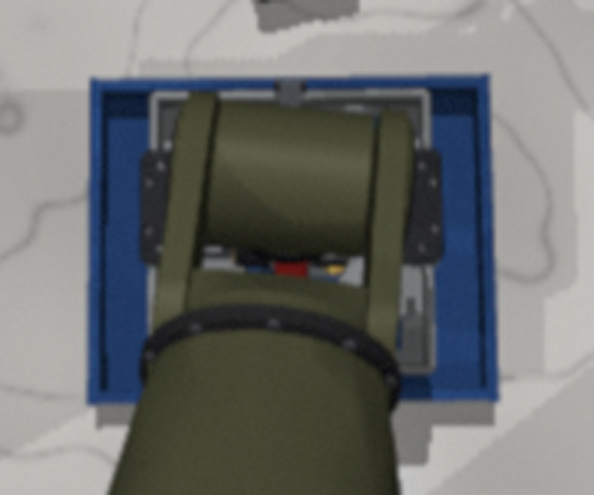

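One small nut shows in the tray at crop (387,343), and one is still in the basket near (262,287). The wrist load is already lower. I'll keep shaking.

```bash
python3 -m handwheel '[[0,0,0,0,0.07,0.01,0],[0,0,0,0,-0.07,-0.01,0],[0,0,0,0,0.07,-0.015,0],[0,0,0,0,-0.07,0.015,0],[0,0,0,0,0.07,0.01,0],[0,0,0,0,-0.07,-0.01,0],[0,0,0,0,0.07,-0.01,0],[0,0,0,0,-0.07,0.01,0],[0,0,0,0,0,0,0],[0,0,0,0,0,0,0]]' 60; python3 -c "
from h import *
save('side','pics/s5.png',(240,190,390,310),5)
save('side','pics/s5b.png',(240,190,390,310),5)
"
```

```text
clock: 11.28
eef_pos: [478.9, -15.3, 123.1]
eef_rot: [-2.301, 1.569, -2.302]
wrist_force: [0.3, -0.5, -5.6]
finger_gap: 21.6
```

View pics/s5.png

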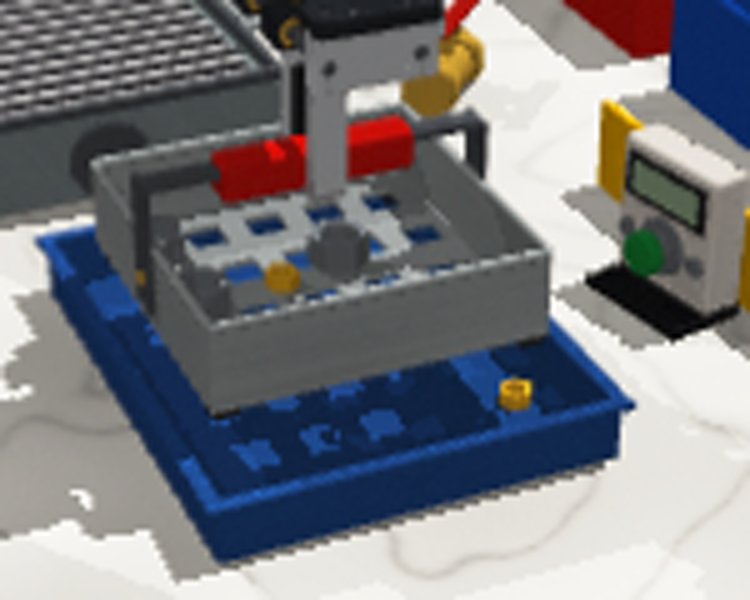

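```bash
python3 -c "
from fit import *
for z in(61,66,70,78): print(z,at('side',full([(282,278),(340,250),(210,285)],(240,190),5),z)-[479,-15,0])
im=cv2.imread('pics/s5.png'); cv2.imwrite('pics/s5z.png',cv2.resize(im[200:330,150:450],None,fx=2.6,fy=2.6))
"
```

```text
61 [[-17.30504154   5.3459449   61.        ]
 [ 23.70283762  20.93840823  61.        ]
 [-55.9984422   13.89124158  61.        ]]
66 [[-20.30901349  -2.46653992  66.        ]
 [ 20.37367028  13.00227407  66.        ]
 [-58.69557274   6.01099195  66.        ]]
70 [[-22.71219105  -8.71652777  70.        ]
 [ 17.71033641   6.65336674  70.        ]
 [-60.85327717  -0.29320775  70.        ]]
78 [[-27.51854616 -21.21650348  78.        ]
 [ 12.38366867  -6.04444791  78.        ]
 [-65.16868602 -12.90160716  78.        ]]
```

View pics/s5z.png

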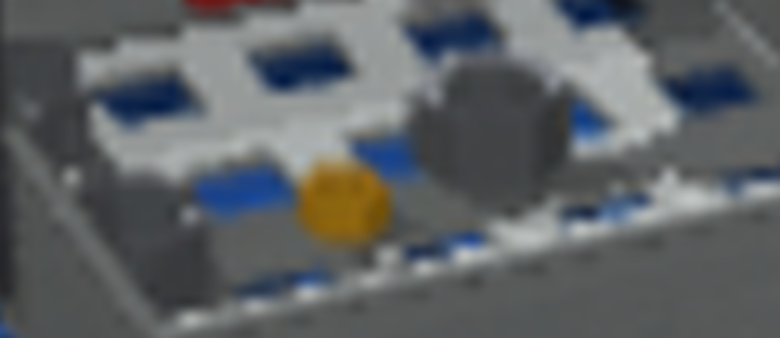

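```bash
python3 -m handwheel '[[0,0,0,0,0.08,0.02,0],[0,0,0,0,-0.08,-0.02,0],[0,0,0,0,0.08,-0.02,0],[0,0,0,0,-0.08,0.02,0],[0,0,0,0,-0.08,0.02,0],[0,0,0,0,0.08,0.02,0],[0,0,0,0,0.08,0.02,0],[0,0,0,0,-0.08,-0.02,0],[0,0,0,0,-0.08,0.02,0],[0,0,0,0,0,0,0],[0,0,0,0,0,0,0]]' 60; python3 -c "
from h import *
save('side','pics/s6.png',(240,190,390,310),5)
"
```

```text
clock: 12.75
eef_pos: [479.0, -15.0, 123.1]
eef_rot: [-2.268, 1.569, -2.268]
wrist_force: [-0.9, -0.2, -5.5]
finger_gap: 21.5
```

View pics/s6.png

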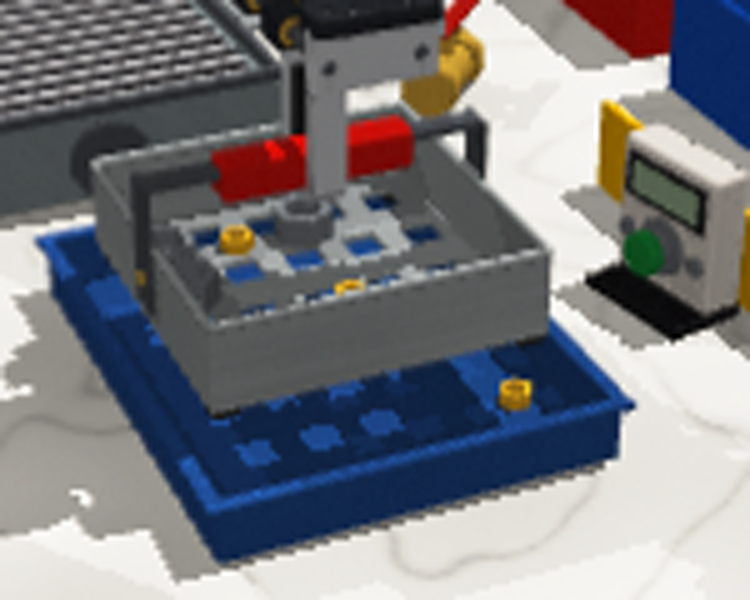

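Two small nuts are still in the basket, at (237,238) and (350,287). More shaking, mixed with short rests.

```bash
python3 -m handwheel '[[0,0,0,0,0.07,0.01,0],[0,0,0,0,-0.07,-0.01,0],[0,0,0,0,0.07,0,0],[0,0,0,0,-0.07,0.01,0],[0,0,0,0,0.07,0.02,0],[0,0,0,0,-0.07,-0.01,0],[0,0,0,0,0.07,0,0],[0,0,0,0,-0.07,0.01,0],[0,0,0,0,0.07,-0.01,0],[0,0,0,0,-0.07,-0.01,0],[0,0,0,0,0,0,0],[0,0,0,0,0,0,0]]' 60; python3 -c "
from h import *
save('side','pics/s7.png',(240,190,390,310),5)
"
```

```text
clock: 14.3
eef_pos: [479.5, -15.5, 123.2]
eef_rot: [-1.807, 1.569, -1.807]
wrist_force: [0.5, 0.4, -6.0]
finger_gap: 21.4
```

View pics/s7.png

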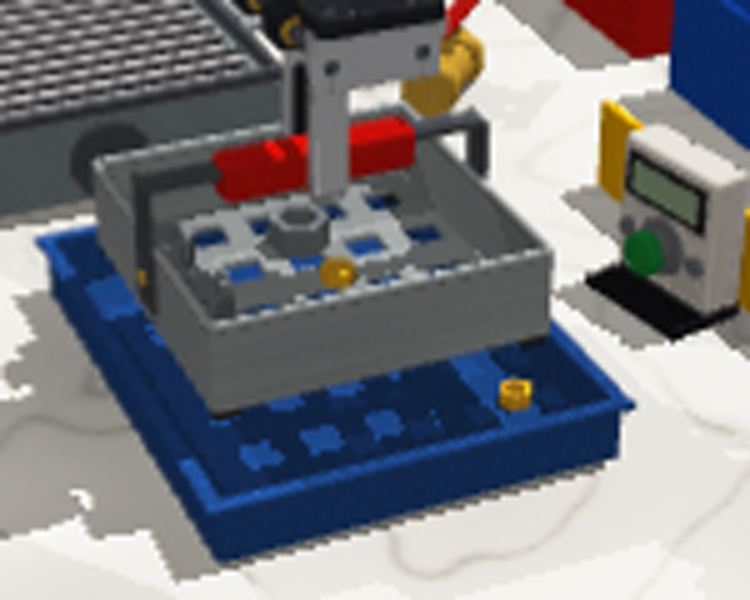

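```bash
python3 -m handwheel '[[0,0,0,0,0.08,0.01,0],[0,0,0,0,0.08,0.01,0],[0,0,0,0,-0.09,0,0],[0,0,0,0,-0.09,0,0],[0,0,0,0,0.09,0.02,0],[0,0,0,0,0.09,0.02,0],[0,0,0,0,-0.09,-0.01,0],[0,0,0,0,-0.09,-0.01,0],[0,0,0,0,0.09,0.01,0],[0,0,0,0,-0.09,0.02,0],[0,0,0,0,0,0,0],[0,0,0,0,0,0,0]]' 60; python3 -c "
from h import *
save('side','pics/s8.png',(240,190,390,310),5)
"
```

```text
clock: 15.85
eef_pos: [479.1, -15.2, 123.2]
eef_rot: [-2.099, 1.569, -2.098]
wrist_force: [-0.1, 0.0, -5.5]
finger_gap: 21.3
```

View pics/s8.png

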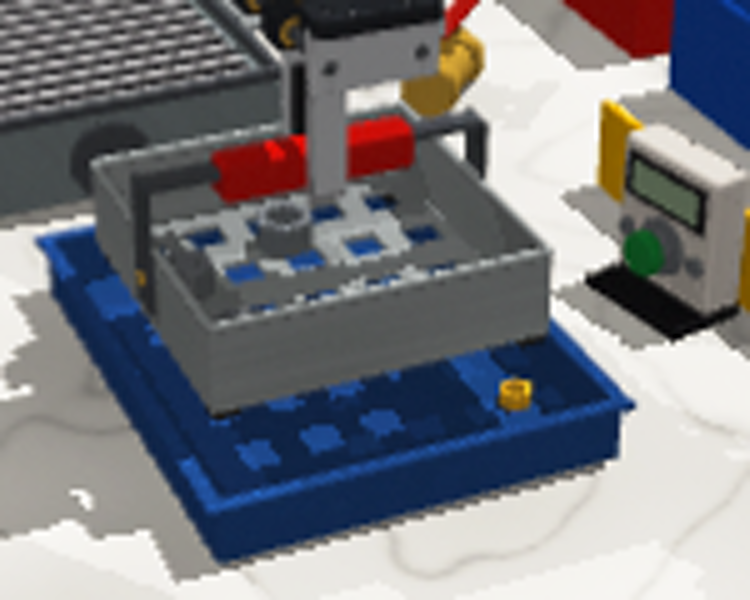

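No small nuts are visible in the basket now. I'll lift it straight up and count the nuts in the tray.

```bash
python3 -m handwheel '[[0,0,0,-0.02,0,0,0],[0,0,0,-0.06,0,0,0],[0,0,0,-0.12,0,0,0],[0,0,0,-0.2,0,0,0],[0,0,0,-0.28,0,0,0],[0,0,0,-0.34,0,0,0],[0,0,0,-0.38,0,0,0],[0,0,0,-0.4,0,0,0],[0,0,0,-0.4,0,0,0]]' 60; python3 -c "
from h import *
save('side','pics/s9.png',(230,150,380,310),3.7)
"
```

```text
clock: 17.02
eef_pos: [479.4, -15.4, 243.3]
eef_rot: [-1.769, 1.569, -1.767]
wrist_force: [0.2, 0.3, -5.1]
finger_gap: 21.9
```

View pics/s9.png

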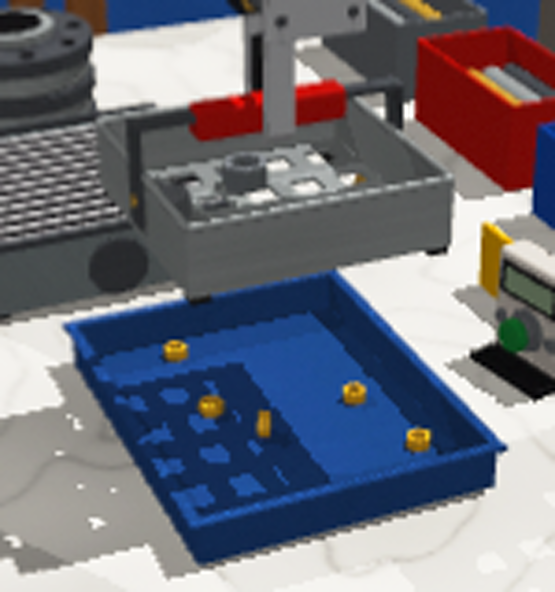

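All five small nuts are in the tray, at (176,350), (211,407), (264,424), (354,392) and (419,438). The yellow spot in the basket at (360,178) is the valve seen through a hole. Now I'll carry the basket to the dryer.

```bash
python3 -m handwheel '[[0,0,0,0,0.01,0,0],[0,0,0,0,0.04,0,0],[0,0,0,0,0.09,0,0],[0,0,0,0.01,0.16,-0.01,0],[-0.002,0,0,0.02,0.25,-0.02,0],[-0.004,0,0,0.04,0.34,-0.03,0],[-0.005,0,0,0.06,0.43,-0.05,0],[-0.005,0,0,0.08,0.51,-0.06,0],[-0.005,0,0,0.09,0.57,-0.07,0],[-0.005,0,0,0.1,0.61,-0.08,0],[-0.005,0,0,0.1,0.625,-0.08,0],[-0.005,0,0,0.1,0.63,-0.08,0]]' 60; python3 -c "
from h import *
print(delta([432,330,200],down(np.pi/2+.031)),telemetry.read_state()['joints'])"
```

```text
clock: 18.58
eef_pos: [455.1, 173.6, 212.7]
eef_rot: [-2.077, 1.569, -2.06]
wrist_force: [-0.8, 1.2, -5.5]
finger_gap: 21.3
[-4.400e-03 -3.000e-04  5.000e-04  4.170e-02  5.226e-01 -6.810e-02] [ 2.89881316e-01  1.60775189e-01  1.69384450e+00 -1.29859985e-03
  1.28820546e+00 -1.29758299e+00]
```

```bash
python3 -m handwheel '[[0,0,0,0,0.01,0,0],[0,0,0,0,0.04,-0.01,0],[0,0,0,0,0.09,-0.02,0],[-0.001,0,0,0.01,0.15,-0.03,0],[-0.002,0,0,0.02,0.22,-0.04,0],[-0.003,0,0,0.03,0.29,-0.05,0],[-0.004,0,0,0.04,0.36,-0.06,0],[-0.004,0,0,0.04,0.43,-0.065,0],[-0.004,0,0,0.04,0.48,-0.068,0],[-0.004,0,0,0.04,0.51,-0.068,0],[-0.004,0,0,0.04,0.523,-0.068,0],[-0.004,0,0,0.04,0.523,-0.068,0]]' 60; python3 -c "
from h import *
print(delta([432,330,145],down(np.pi/2+.031)),telemetry.read_state()['joints'])
save('side','pics/s10.png',(170,90,370,260),3.7)
save('top','pics/t10.png',(100,210,300,380),3.7)
"
```

```text
clock: 20.08
eef_pos: [432.1, 330.0, 200.5]
eef_rot: [-2.048, 1.569, -2.019]
wrist_force: [0.2, 0.1, -5.8]
finger_gap: 21.4
[-0.0005 -0.0003  0.0005  0.185   0.0004 -0.0002] [ 5.85274600e-01  2.97573982e-01  1.55474395e+00 -9.81138862e-04
  1.29085622e+00 -1.01469662e+00]
```

View pics/s10.png

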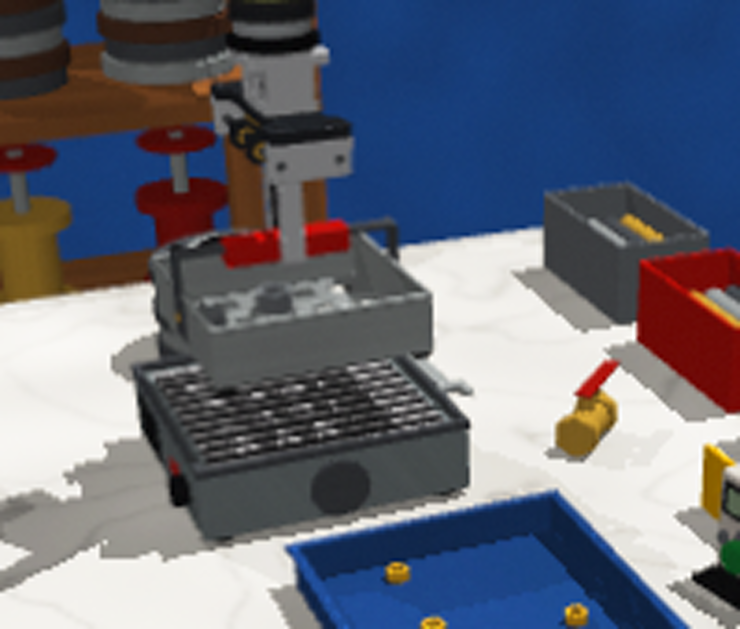

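View pics/t10.png

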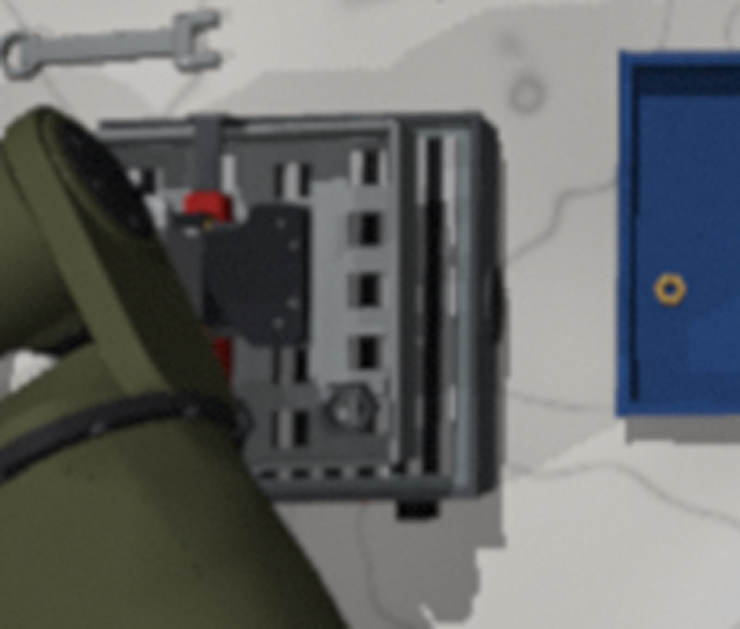

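```bash
python3 -m handwheel '[[0,0,0,0.02,0,0,0],[0,0,0,0.06,0,0,0],[0,0,0,0.1,0,0,0],[0,0,0,0.14,0,0,0],[0,0,0,0.165,0,0,0],[0,0,0,0.175,0,0,0],[0,0,0,0.175,0,0,0]]' 60; python3 -c "
from h import *
print(delta([432,330,139],down(np.pi/2+.031)))
save('side','pics/s11.png',(170,90,370,260),3.7)
save('top','pics/t11.png',(100,210,300,380),3.7)
"
```

```text
clock: 21.05
eef_pos: [432.1, 329.7, 148.1]
eef_rot: [-2.017, 1.569, -1.987]
wrist_force: [1.4, -0.2, -4.8]
finger_gap: 21.8
[-0.0006 -0.0002  0.0005  0.0302  0.0011 -0.0004]
```

View pics/s11.png

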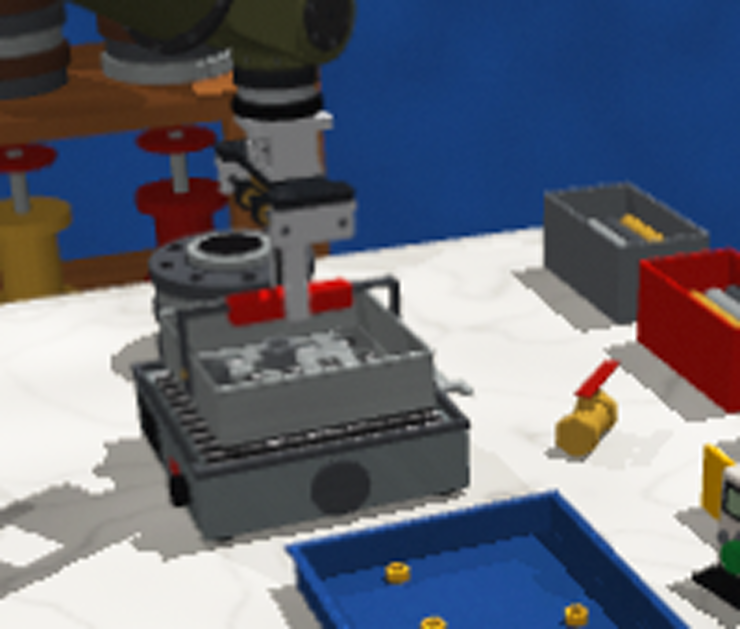

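View pics/t11.png

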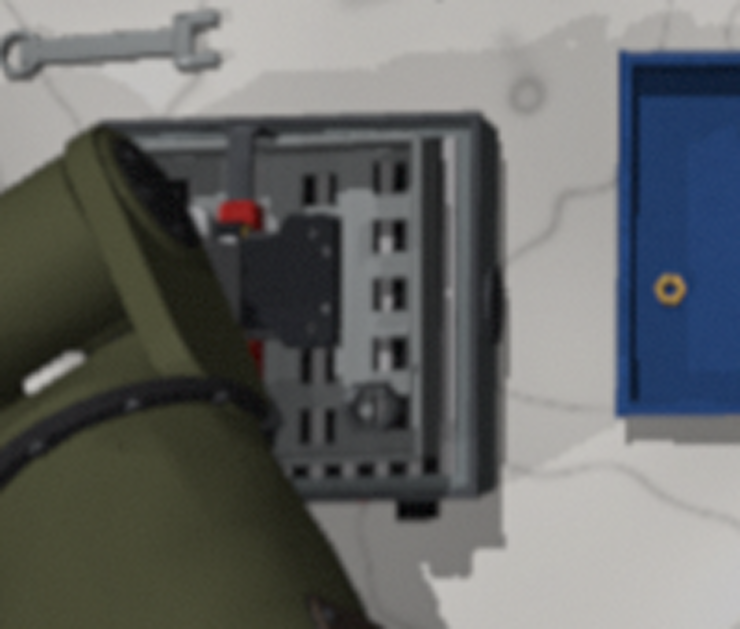

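```bash
python3 -c "
from h import *
for nm,b,f in(('top',(100,210),'t11'),('side',(170,90),'s11')):
    im=cv2.imread(f'pics/{f}.png')
    def poly(L,c,a,col):
        R=Ro.from_euler('z',a).as_matrix(); p=(proj(nm,np.array(L,float)@R.T+c)-b+.5)*3.7-.5
        cv2.polylines(im,[p.round().astype(int)],True,col,1)
    sq=lambda x,y,z:[[x,y,z],[x,-y,z],[-x,-y,z],[-x,y,z]]
    poly(sq(98,95,55),[432,330,74],.031,(0,255,0))
    poly(sq(98,95,8),[432,330,74],.031,(0,255,255))
    poly(sq(114,114,73),[432,330,0],.031,(0,0,255))
    cv2.imwrite(f'pics/o{f}.png',im)
"
```

```text
(no output)
```

View pics/ot11.png

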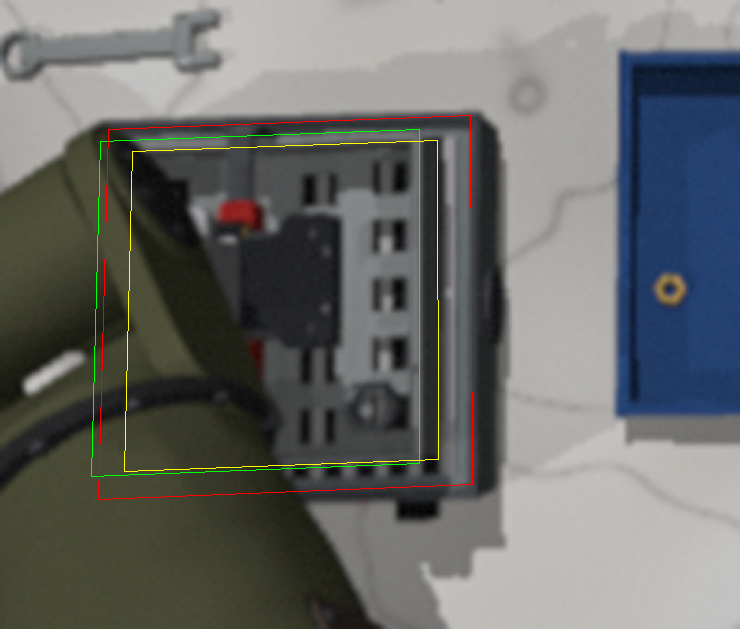

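View pics/os11.png

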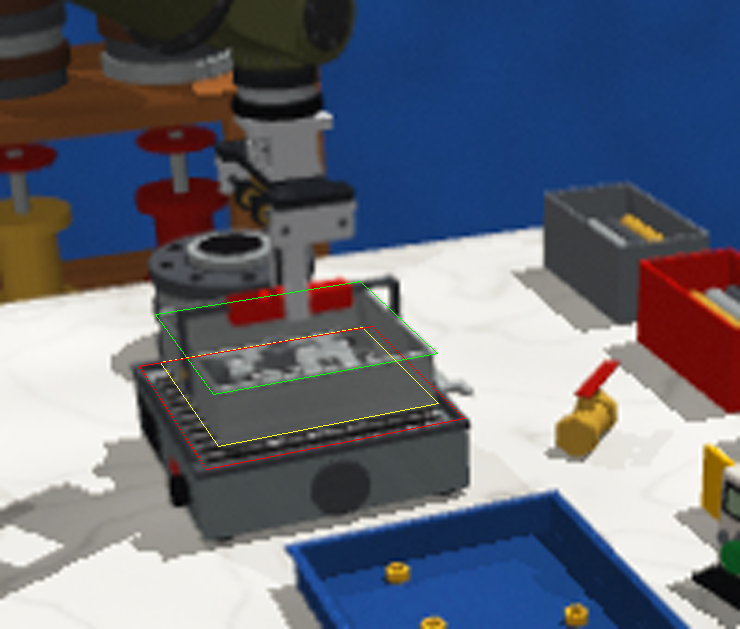

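```bash
python3 -m handwheel '[[0,0,0,0.008,0,0,0],[0,0,0,0.015,0,0,0],[0,0,0,0.02,0,0,0],[0,0,0,0.025,0,0,0],[0,0,0,0.03,0,0,0],[0,0,0,0.03,0,0,0],[0,0,0,0.03,0,0,0]]' 60; python3 -c "
from h import *
save('side','pics/s12.png',(200,130,340,240),5.3)
"
```

```text
clock: 22.02
eef_pos: [432.2, 329.8, 139.5]
eef_rot: [-1.766, 1.57, -1.737]
wrist_force: [0.5, -0.2, -4.8]
finger_gap: 21.8
```

View pics/s12.png

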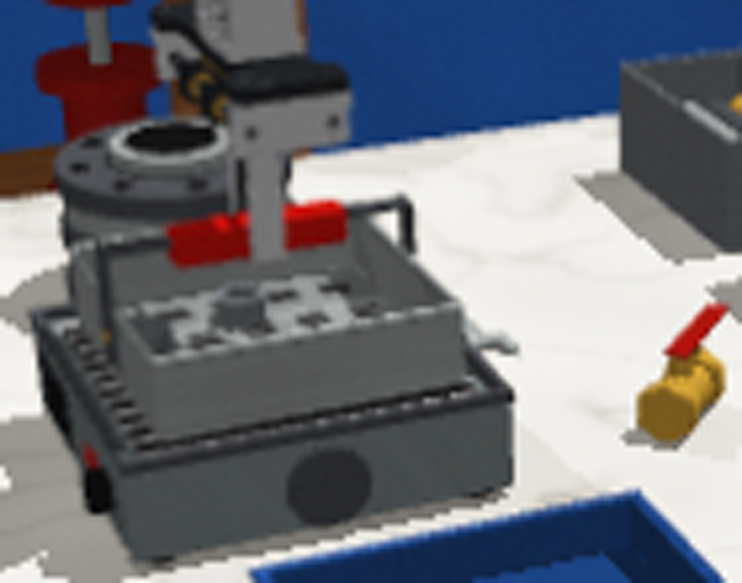

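```bash
python3 -m handwheel '[[0,0,0,0.004,0,0,0],[0,0,0,0.008,0,0,0],[0,0,0,0.008,0,0,0]]' 60
```

```text
clock: 22.45
eef_pos: [432.5, 329.9, 139.2]
eef_rot: [-0.231, 1.569, -0.202]
wrist_force: [-8.5, -5.6, 18.0]
finger_gap: 21.7
```

```bash
python3 -m handwheel '[[0,0,0,-0.003,0,0,0],[0,0,0,-0.003,0,0,0],[0,0,0,-0.003,0,0,0.4],[0,0,0,-0.003,0,0,0.6],[0,0,0,-0.003,0,0,0.6],[0,0,0,-0.003,0,0,0.6]]' 10;python3 -c "
from h import *
save('side','pics/s13.png',(200,130,340,240),5.3)
"
```

```text
clock: 23.2
eef_pos: [432.6, 329.9, 140.1]
eef_rot: [-0.215, 1.569, -0.186]
wrist_force: [-1.2, -0.6, 0.3]
finger_gap: 55.7
```

View pics/s13.png

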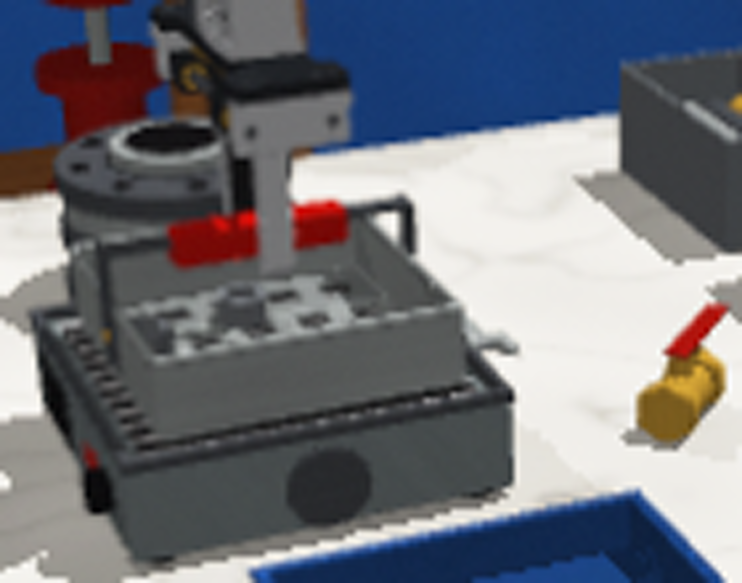

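Released. I'll lift away, then swing towards the timer.

```bash
python3 -m handwheel '[[0,0,0,-0.05,0,0,0.6],[0,0,0,-0.15,0,0,0.6],[0,0,0,-0.3,0,0,0.6],[0,0,0,-0.3,-0.2,0.1,0.6],[0,0,0,-0.3,-0.4,0.2,0.6],[0,0,0,-0.3,-0.6,0.3,0.6],[0,0,0,-0.3,-0.8,0.4,0.6],[0,0,0,-0.3,-0.8,0.4,0.6]]' 10;python3 -c "
from h import *
save('side','pics/s14.png',(190,130,350,260),5)
save('top','pics/t14.png',(100,210,400,350),2.6)
print(delta([699,-26,180],down(.19)),telemetry.read_state()['joints'],telemetry.read_state()['eef_pos'])
"
```

```text
clock: 24.25
eef_pos: [560.4, 90.7, 231.3]
eef_rot: [-0.195, 1.568, -0.169]
wrist_force: [-0.1, 0.4, -0.1]
finger_gap: 56.5
[ 4.481e-01  6.000e-04 -4.000e-04  1.708e-01 -4.069e-01  4.527e-01] [ 9.91788398e-02  3.25058845e-01  1.44715635e+00 -4.06600946e-04
  1.36744468e+00 -1.49850517e+00] [559.85651225  92.38434153 230.95110252]
```

View pics/s14.png

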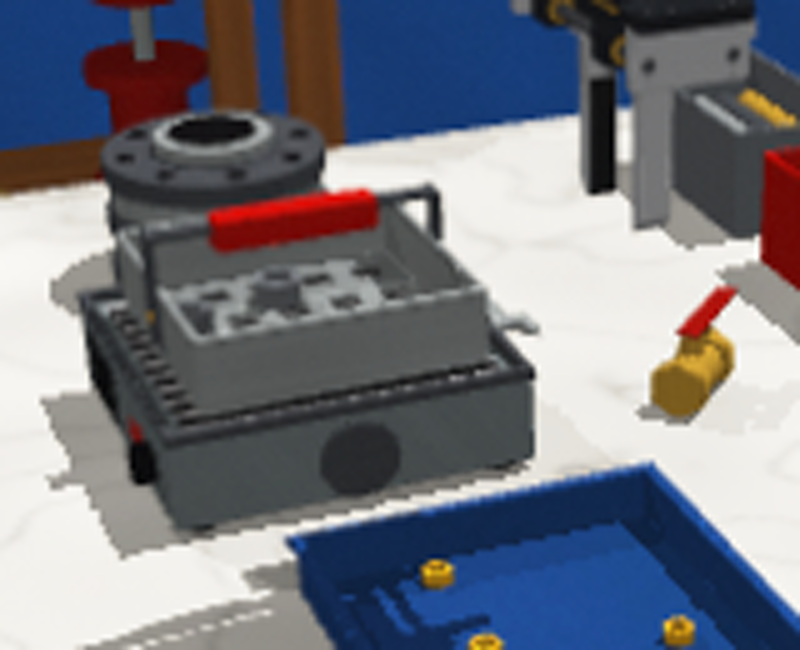

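View pics/t14.png

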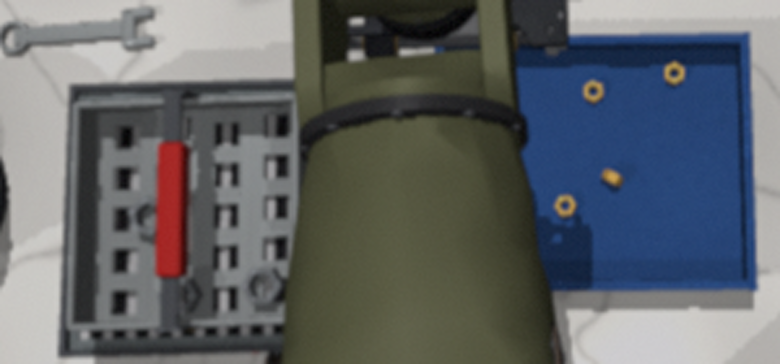

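The basket stands flat inside the dryer rim with three large nuts, at (146,220), (190,292) and (266,288). Four tray nuts are visible and the fifth is under the arm. Now the timer.

```bash
python3 -c "
from h import *
print(delta([706,-25,190],down(.19)))"
python3 -m handwheel '[[0.06,0,0,0.05,-0.1,0.12,0.65],[0.12,0,0,0.1,-0.2,0.22,0.65],[0.17,0,0,0.13,-0.3,0.3,0.65],[0.23,0,0,0.137,-0.404,0.4,0.65],[0.29,0,0,0.137,-0.404,0.476,0.65],[0.35,0,0,0.137,-0.404,0.476,0.65],[0.4,0,0,0.137,-0.404,0.476,0.65],[0.448,0,0,0.137,-0.404,0.476,0.65],[0.448,0,0,0.137,-0.404,0.476,0.65],[0.448,0,0,0.137,-0.404,0.476,0.65]]' 10;python3 -c "
from h import *
save('side','pics/s15.png',(320,120,460,280),4)
print(delta([706,-25,75],down(.19)),telemetry.read_state()['joints'],telemetry.read_state()['eef_pos'])
"
```

```text
[ 4.481e-01  6.000e-04 -4.000e-04  1.375e-01 -4.042e-01  4.761e-01]
clock: 25.6
eef_pos: [705.9, -23.8, 190.5]
eef_rot: [1.307, 1.569, -0.069]
wrist_force: [-0.5, -0.1, -0.2]
finger_gap: 61.0
[ 1.300e-03  2.000e-04 -6.000e-04  3.846e-01 -1.000e-03  2.900e-03] [-8.59079093e-02  6.78832359e-01  1.02143655e+00 -2.82832510e-05
  1.43927438e+00 -2.79883723e-01] [705.89923817 -24.06387061 190.38820787]
```

View pics/s15.png

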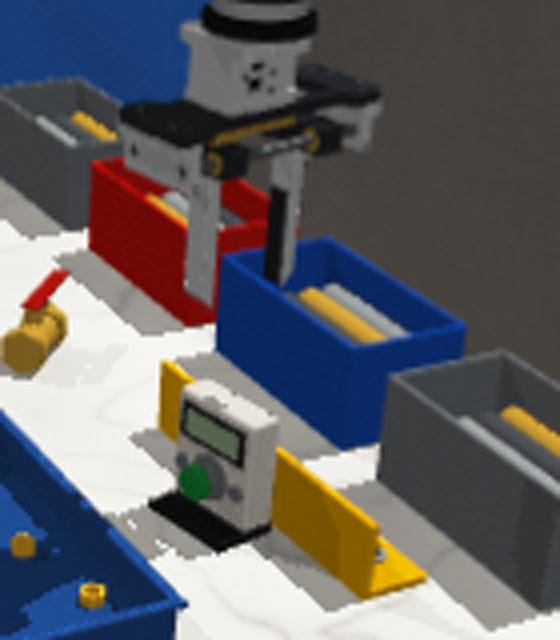

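```bash
python3 -m handwheel '[[0,0,0,0.1,0,0.003,0.65],[0,0,0,0.22,0,0.003,0.65],[0,0,0,0.32,0,0.003,0.65],[0,0,0,0.375,0,0.003,0.65],[0,0,0,0.375,0,0.003,0.65],[0,0,0,0.375,0,0.003,0.5],[0,0,0,0.375,0,0.003,0.4],[0,0,0,0.375,0,0.003,0.3],[0,0,0,0.375,0,0.003,0.2],[0,0,0,0.375,0,0.003,0.2],[0,0,0,0.375,0,0.003,0.2],[0,0,0,0.375,0,0.003,0.2]]' 12;python3 -c "
from h import *
save('side','pics/s16.png',(320,120,460,280),4)
"
```

```text
clock: 27.15
eef_pos: [706.5, -25.0, 78.3]
eef_rot: [1.303, 1.568, -0.074]
wrist_force: [0.7, -0.4, 5.4]
finger_gap: 28.0
```

View pics/s16.png

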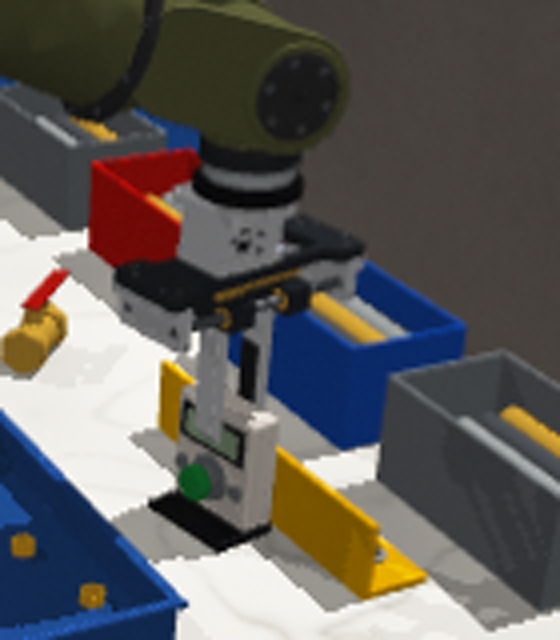

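```bash
python3 -m handwheel '[[0.01,0,0,-0.002,0.01,0.001,0.2],[0.025,0,0,-0.003,0.02,0.003,0.2],[0.038,0,0,-0.003,0.03,0.005,0.2],[0.048,0,0,-0.003,0.037,0.006,0.2],[0.048,0,0,-0.003,0.042,0.006,0.2],[0.048,0,0,-0.003,0.042,0.006,0.2]]' 12;python3 -c "
from h import *
save('side','pics/s17.png',(340,180,440,280),6)
save('top','pics/t17.png',(260,130,400,230),5)
s,R=Tm();print(np.arctan2(R[1,1],R[0,1]))
print(delta([726,-24.5,79],down(.04)))
"
```

```text
clock: 27.95
eef_pos: [719.2, -24.3, 79.0]
eef_rot: [1.455, 1.568, -0.072]
wrist_force: [0.7, -0.1, -1.9]
finger_gap: 27.9
0.04346034508998081
[ 0.0011  0.0001 -0.0008  0.0005  0.0228  0.0017]
```

View pics/s17.png

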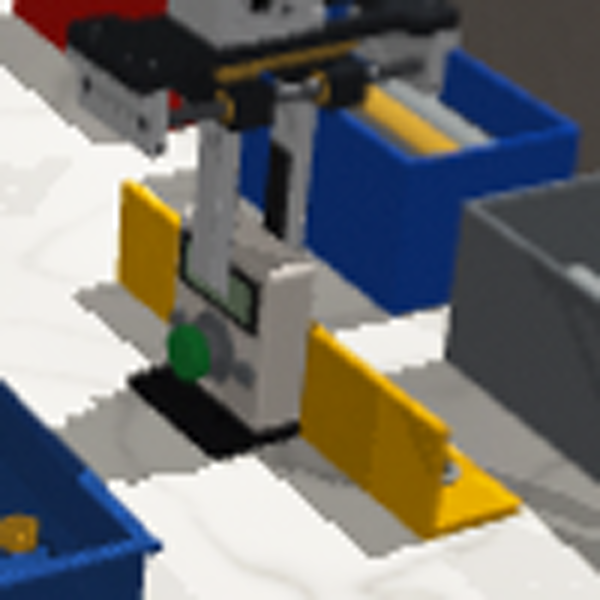

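View pics/t17.png

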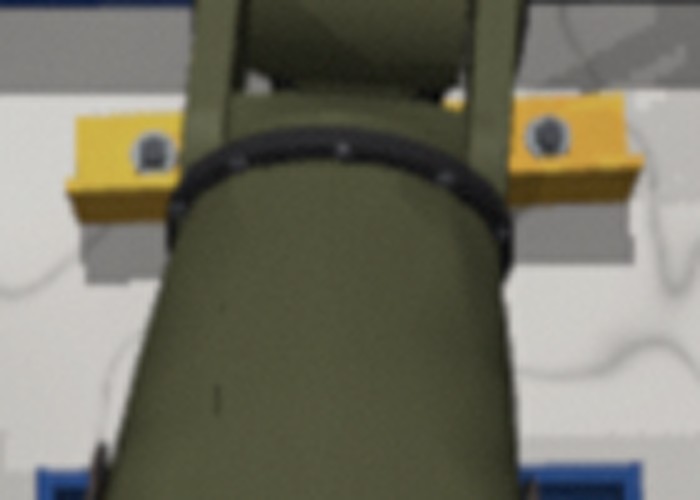

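```bash
python3 -m handwheel '[[0,0,0,0.0015,0.004,0,0.2],[0,0,0,0.002,0.008,0.001,0.2],[0,0,0,0.002,0.01,0.001,0.2],[0,0,0,0.002,0.01,0.001,0.2]]' 12;  python3 -m handwheel '[[0,0,0,0,0.002,0,0.2],[0,0,0,0,0.004,0,0.2],[0,0,0,0,0.004,0,0.2]]' 12
```

```text
clock: 28.55
eef_pos: [720.6, -24.3, 78.4]
eef_rot: [-1.727, 1.569, 3.029]
wrist_force: [-13.9, 2.2, 5.1]
finger_gap: 27.6
clock: 28.92
eef_pos: [720.6, -24.3, 78.4]
eef_rot: [-1.668, 1.565, 3.088]
wrist_force: [-10.5, 0.2, 4.3]
finger_gap: 27.7
```

Contact with the stop at x≈720.6. I'll release, rise and check.

```bash
python3 -m handwheel '[[0,0,0,0,-0.003,0,0.2],[0,0,0,0,-0.003,0,0.35],[0,0,0,0,-0.003,0,0.45],[0,0,0,0,-0.003,0,0.45],[0,0,0,-0.1,-0.003,0,0.45],[0,0,0,-0.25,-0.1,0,0.45],[0,0,0,-0.3,-0.3,0,0.4],[0,0,0,-0.3,-0.5,0,0.2],[0,0,0,-0.3,-0.5,0,0],[0,0,0,-0.3,-0.5,0,0]]' 12;python3 -c "
from h import *
save('side','pics/s18.png',(340,180,440,280),6)
save('top','pics/t18.png',(260,130,400,230),5)
s,R=Tm();print(np.arctan2(R[1,1],R[0,1]),s['eef_pos'],s['joints'])
"
```

```text
clock: 30.18
eef_pos: [572.2, -30.9, 170.2]
eef_rot: [-1.644, 1.567, 3.112]
wrist_force: [-0.1, -0.2, 1.1]
finger_gap: 10.9
0.04339381875412124 [572.56056696 -30.82326778 169.52083919] [-1.17514483e-01  3.92286253e-01  1.50198794e+00 -3.25893842e-04
  1.25202832e+00 -1.60804384e-01]
```

View pics/s18.png

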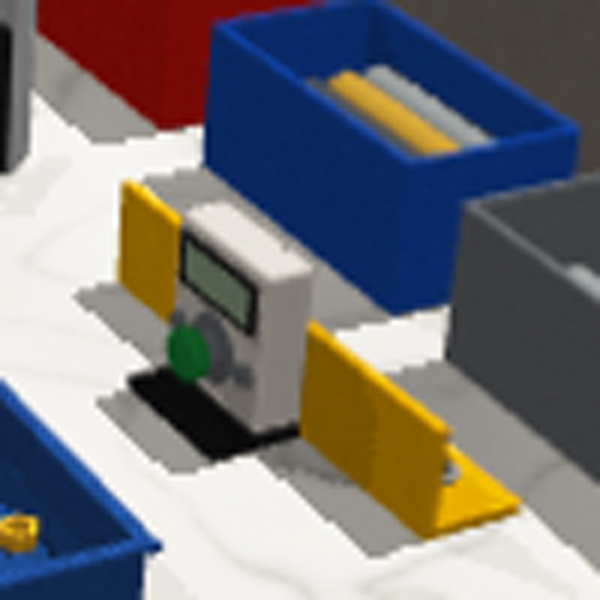

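View pics/t18.png

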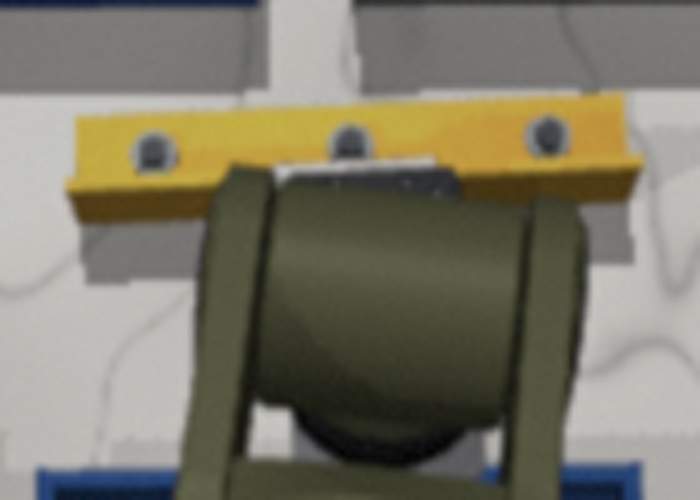

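The timer stands upright, flat against the stop, with the button out. Next I'll turn the tool 90° so that the finger sides face the button.

```bash
python3 -c "
from h import *
print(delta([645,-25.5,100],down(.04+np.pi/2)))"
python3 -m handwheel '[[-0.058,0,0,0,0.06,-0.002,0],[-0.116,0,0,0,0.12,-0.01,0],[-0.174,0,0,0,0.18,-0.01,0],[-0.232,0,0,0,0.24,-0.01,0],[-0.29,0,0,0,0.24,-0.01,0],[-0.348,0,0,0.05,0.24,-0.01,0],[-0.406,0,0,0.1,0.24,-0.01,0],[-0.464,0,0,0.15,0.24,-0.01,0],[-0.5,0,0,0.2,0.24,-0.01,0],[-0.5,0,0,0.23,0.24,-0.01,0],[-0.5,0,0,0.23,0.24,-0.01,0]]' 60
python3 -c "
from h import *
print(delta([655,-25.5,33],down(.04+np.pi/2)),Tm()[0]['joints'])"
```

```text
[-0.4989 -0.0013  0.0011  0.2306  0.2431 -0.0071]
clock: 31.65
eef_pos: [644.2, -24.6, 99.4]
eef_rot: [3.052, 1.565, 3.093]
wrist_force: [-0.3, 0.8, 0.2]
finger_gap: 0.3
[ 3.000e-04 -1.800e-03 -2.000e-04  2.211e-01 -4.500e-03  3.710e-02] [-9.49002096e-02  6.16849150e-01  1.33701534e+00 -2.89001632e-04
  1.19348461e+00 -1.70653164e+00]
```

```bash
python3 -m handwheel '[[0,0,0,0.08,-0.004,0.01,0],[0,0,0,0.16,-0.004,0.02,0],[0,-0.001,0,0.21,-0.004,0.037,0],[0,-0.0015,0,0.221,-0.004,0.037,0],[0,-0.0015,0,0.221,-0.004,0.037,0]]' 60
python3 -c "
from h import *
save('side','pics/s19.png',(340,180,440,280),6)
s,R=Tm();print(s['eef_pos'],np.round(R,4).tolist())"
```

```text
clock: 32.28
eef_pos: [655.3, -25.4, 33.7]
eef_rot: [1.933, 1.57, 1.974]
wrist_force: [0.6, -0.2, 0.0]
finger_gap: 0.6
[655.39705828 -25.37844155  33.99853448] [[0.0002, -0.0406, 0.9992], [0.0004, 0.9992, 0.0406], [-1.0, 0.0004, 0.0002]]
```

View pics/s19.png

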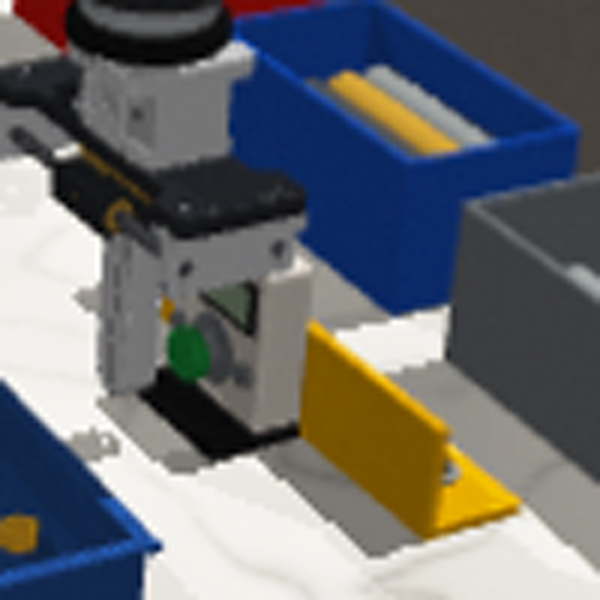

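```bash
python3 -m handwheel '[[0,0,0,0,0,0.02,0],[0,0,0,0,0,0.045,0],[0,0,0,0,0,0.06,0],[0,0,0,0,0,0.063,0]]' 60
python3 -c "
from h import *
save('side','pics/s20.png',(340,180,440,280),6)"
```

```text
clock: 32.83
eef_pos: [674.5, -24.6, 33.8]
eef_rot: [1.259, 1.57, 1.299]
wrist_force: [0.2, 0.4, -0.4]
finger_gap: 0.7
```

View pics/s20.png

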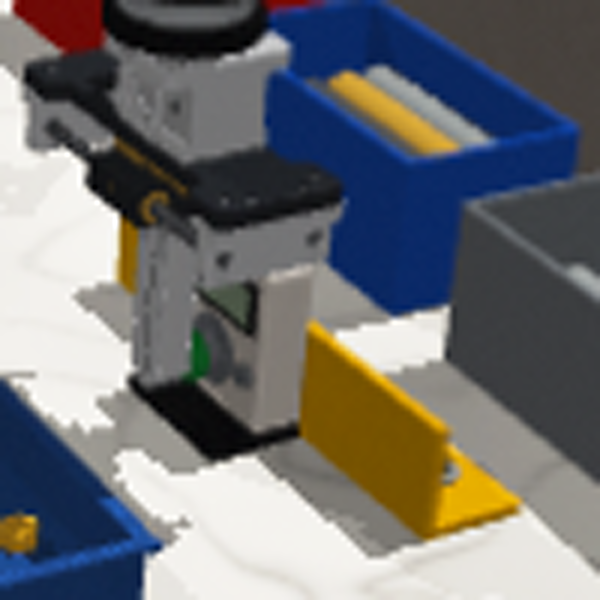

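```bash
python3 -m handwheel '[[0,0,0,0,-0.002,0.005,0],[0,0,0,0,-0.002,0.01,0],[0,0,0,0,-0.002,0.01,0]]' 60;python3 -m handwheel '[[0,0,0,0,0,0.005,0],[0,0,0,0,0,0.01,0],[0,0,0,0,0,0.01,0]]' 60
```

```text
clock: 33.25
eef_pos: [677.2, -25.1, 33.7]
eef_rot: [2.539, 1.57, 2.58]
wrist_force: [-2.8, 0.9, 1.2]
finger_gap: 0.8
clock: 33.62
eef_pos: [680.0, -24.9, 33.7]
eef_rot: [2.768, 1.569, 2.808]
wrist_force: [-6.4, 0.8, 3.7]
finger_gap: 0.6
```

```bash
python3 -m handwheel '[[0,0,0,0,0,0.004,0],[0,0,0,0,0,0.008,0],[0,0,0,0,0,0.008,0]]' 60;python3 -c "
from h import *
save('side','pics/s21.png',(340,180,440,280),6)"
```

```text
clock: 34.0
eef_pos: [681.9, -24.8, 33.7]
eef_rot: [2.954, 1.567, 2.994]
wrist_force: [-8.6, -0.5, 5.1]
finger_gap: 0.6
```

View pics/s21.png

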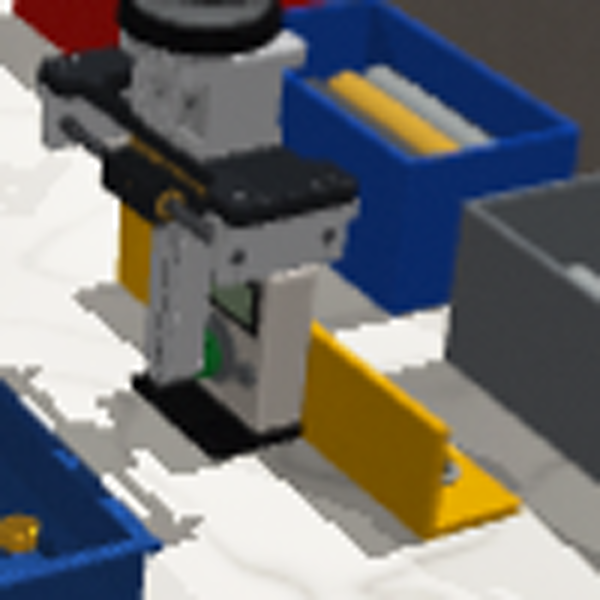

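```bash
python3 -m handwheel '[[0,0,0,0,0,0.003,0],[0,0,0,0,0,0.005,0],[0,0,0,0,0,0.005,0]]' 60
```

```text
clock: 34.42
eef_pos: [682.0, -24.8, 33.8]
eef_rot: [3.027, 1.563, 3.068]
wrist_force: [-17.3, 0.3, 8.3]
finger_gap: 0.7
```

The tool stopped at x≈682.0 while the force rose to 17 N, so the button is fully in. Now I'll back off.

```bash
python3 -m handwheel '[[0,0,0,0,0,-0.01,0],[0,0,0,0,0,-0.03,0],[0,0,0,0,0,-0.07,0],[0,0,0,0,0,-0.11,0],[0,0,0,-0.1,0,-0.12,0],[0,0,0,-0.3,0,-0.15,0],[0,0,0,-0.45,0,-0.3,0],[0,0,0,-0.5,0,-0.5,0],[0,0,0,-0.5,0,-0.7,0],[0,0,0,-0.5,0,-0.8,0],[0,0,0,-0.5,0,-0.8,0]]' 60;python3 -c "
from h import *
save('side','pics/s22.png')
save('side','pics/s22z.png',(340,180,440,280),6)
save('top','pics/t22.png')
print(Tm()[0]['eef_pos'])"
```

```text
clock: 35.8
eef_pos: [442.5, -34.8, 186.2]
eef_rot: [3.072, 1.566, 3.112]
wrist_force: [-0.2, 0.5, 0.5]
finger_gap: 0.4
[444.09534256 -34.72419873 185.69907536]
```

View pics/s22.png

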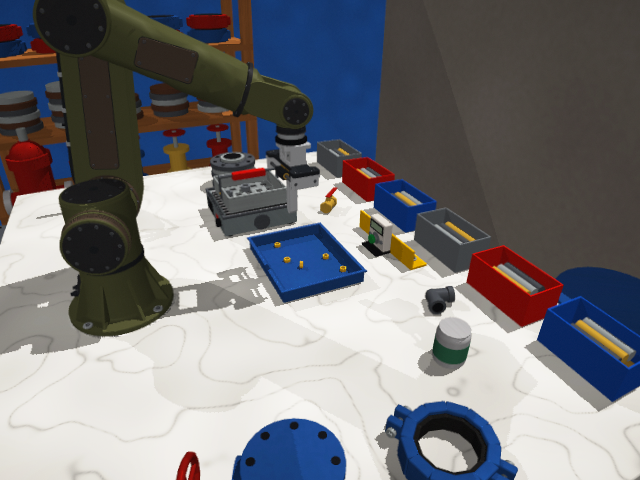

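View pics/s22z.png

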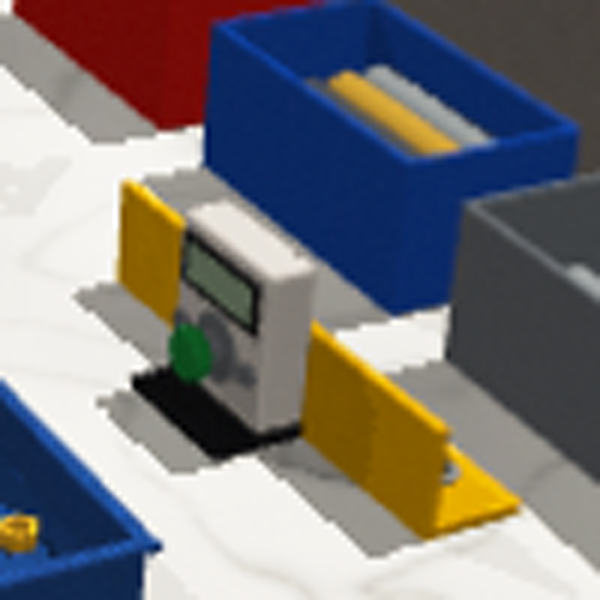

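View pics/t22.png

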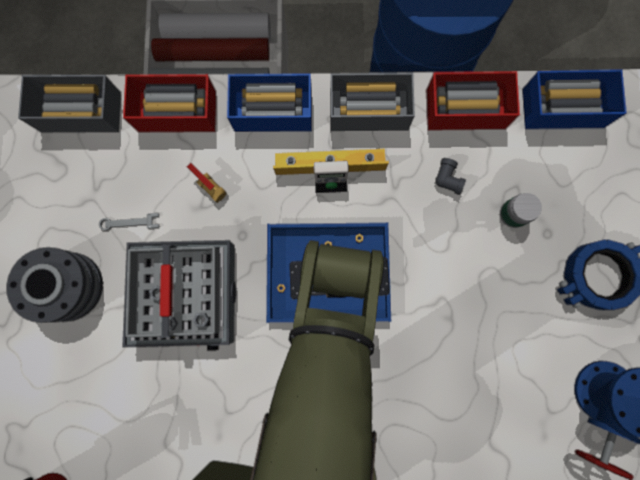

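```bash
python3 -c "
from h import *
im=cv2.imread('pics/t22.png')[:,:,::-1]
crop(im,260,130,400,230,5,'pics/c22.png');crop(im,110,225,250,355,5,'pics/d22.png')"
```

```text
(no output)
```

View pics/c22.png

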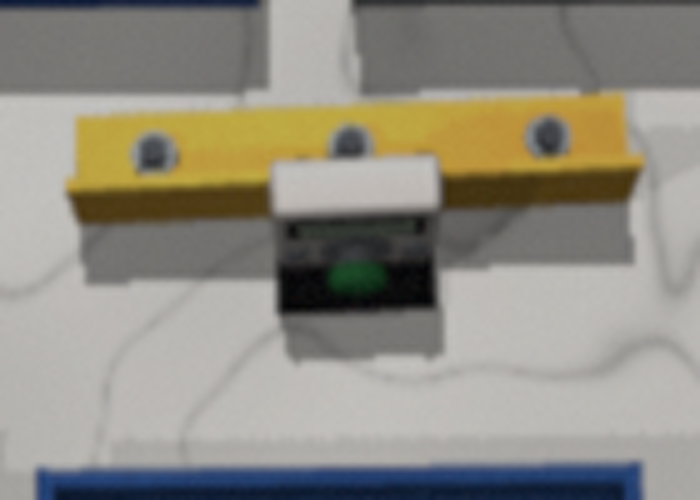

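View pics/d22.png

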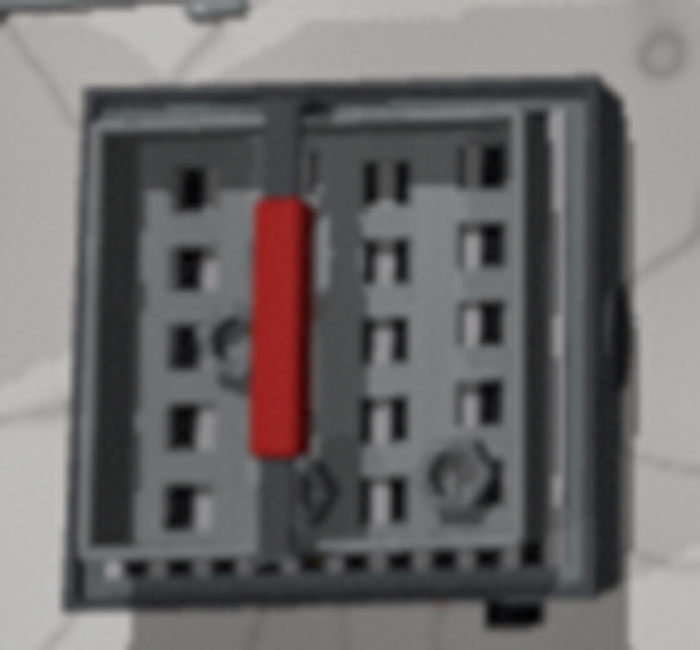

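```bash
python3 -c "
from fit import *
L=[[98,95,55],[98,-95,55],[-98,-95,55],[-98,95,55]]
T=full([(95,124),(524,108),(528,546),(79,556)],(110,225),5)
print(fit([('top',L,T)],[432,330,65,0]))
print(fit([('top',[[55,11,97],[55,-11,97],[-55,-11,97],[-55,11,97]],full([(257,199),(309,197),(302,458),(247,457)],(110,225),5))],[432,330,65,0]))
L=[[114,114,73],[114,-114,73],[-114,-114,73],[-114,114,73]]
print(fit([('top',[[120,120,73],[120,-120,73],[-120,-120,73],[-120,120,73]],full([(85,92),(600,80),(603,597),(65,608)],(110,225),5))],[432,330,0,0]))
L=[[26,40,96],[26,-40,96],[-2,-40,96],[-2,40,96],[-26,-40,8],[-26,40,8]]
print(fit([('top',L,full([(272,163),(438,157),(440,212),(276,218),(434,306),(280,313)],(260,130),5))],[708,-25,0,0]))
"
```

```text
(array([4.32298132e+02, 3.29274610e+02, 6.50000000e+01, 2.90335838e-02]), [[0.2, -1.4], [-0.1, -1.2], [-1.0, 0.8], [0.9, 2.0]])
(array([4.32083807e+02, 3.27371579e+02, 6.50000000e+01, 1.24240393e-02]), [[0.0, -0.4], [-0.0, -0.2], [-0.2, 0.1], [0.2, 0.5]])
(array([4.30062965e+02, 3.29892224e+02, 0.00000000e+00, 2.24003522e-02]), [[0.1, -0.7], [0.2, -1.2], [-0.7, 0.5], [0.3, 1.5]])
(array([ 7.07053205e+02, -2.44753367e+01,  0.00000000e+00,  3.17455537e-02]), [[-0.5, -0.5], [0.5, -0.6], [0.6, -0.0], [-0.9, 0.1], [0.7, 0.7], [-0.4, 0.5]])
```

```bash
python3 -c "
from cell import order
print(order.sign_off())"
```

```text
the job is handed in; nothing more can be done
None
```

The whole job was carried out in the order asked and handed in at about 36 s of the 72 s allowed.

- **Sieving:** I shook the basket level over the tray until none of the small nuts showed in it. The last side picture shows all five in the tray.
- **Basket:** It stands flat and released on the grille with the three large nuts in it. The fit puts it within about 3 mm of the dryer's centre and about 0.01 rad of square.
- **Timer:** I pushed it back until it met the stop at about 14 N and released it. I then pressed the button until it stopped moving while the force rose to 17 N, and backed off. The last picture shows the button out again and the timer upright, parallel to the stop within about 0.01 rad.
- **Bystanders:** The valve, elbow, can and wrench look unmoved in the last pictures. I compared them by eye only.

**One disagreement:** the top-camera fit puts the timer about 3 mm short of my earlier fit of the stop. The timer held 17 N without sliding, so I took it as touching and the gap as camera error.

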